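# Three candies from the desk dispenser

### The job

Serve three candies for the shift's break: stand the blue handled bowl upright on the dispenser's base plate, centred under the spout, and turn the red paddle knob clockwise exactly three clicks so that three candies drop into the bowl. Then set the bowl with the three candies upright in the middle of the cork coaster and let go, leaving the knob resting in its third click and the mug, mouse, stapler and calculator where they are.

Things in the scene. Friction and masses are not known exactly. Their poses are not given: they have to be found in the camera images.
- dispenser: Fixed white gravity candy dispenser, 284 mm high, clear hopper with grey lid at its back. Origin: on the desk below the spout; -x to its front (spout and knob side), z up. Steel base plate 6 mm thick, x -65 to 150 mm, y +-65 mm. Column from x = 65 mm back. The deck with drum and knob slopes 40 degrees, rising to the back. The space over the plate is open from front and sides up to the spout.
- spout (a point): Centre of the spout's mouth (31 x 36 mm, facing down), 75 mm above the dispenser's origin, its lowest part over the base plate; its front wall leans and reaches at most 32 mm to the front of here. Candies fall to within 10 mm of straight below. Axes as the dispenser's.
- knob_grip (a point): Where to grip the red bar of the paddle knob: on the knob's axis, 10 mm below the bar's top. z: the axis, out of the deck, tilted 40 degrees from vertical to the dispenser's front. x: along the bar, turns with it. Bar 46 mm along x, 14 mm along y, 32 mm high, on a black disc (60 mm diameter) 22 mm below this point. Round drum window (104 mm diameter) 29 mm below; nothing within 75 mm of the axis stands above it but the knob.
- knob (a joint): Turn of the knob, rad: 0 at the start, grows clockwise as seen facing the knob (about -z of knob_grip); does not turn back below 0. Spring detents every 60 degrees (1.047 rad): one click. A click takes about 0.08 N m, up to 0.15 when turned fast, snaps home once past half way, and drops one candy near its end.
- bowl_center (a point): Blue bowl with a straight handle, loose, 0.1 to 0.2 kg. This point: on the bowl's axis, 22 mm above its underside (half-way up); z up, x points away from the handle. Rim diameter 96 mm, height 44 mm, wall 4 mm, foot diameter 60 mm.
- bowl_grip (a point): Centre of the bowl's handle, 88 mm from the bowl's axis (in -x) and 33 mm above its underside. The handle runs along x, 48 to 119 mm from the axis; 14 mm wide (y), 18 mm high (z). Axes as bowl_center.
- coaster: Fixed round cork coaster, 110 mm diameter, 5 mm thick, on the desk; origin at the centre of its underside.
- mug: White mug, loose bystander, 80 mm diameter, 95 mm high; origin at the centre of its foot.
- mouse: Black computer mouse, loose bystander, 108 x 60 x 33 mm; origin under its centre.
- stapler: Blue and black stapler, loose bystander, 140 x 36 x 54 mm, long side along its x; origin under its centre.
- calculator: Grey pocket calculator, loose bystander, 150 x 90 x 14 mm; origin under its centre.
- candy1_center (a point): Centre of a hard round candy, 24 mm diameter, 10 g, orange; at the start in the pocket next before the spout, drops out on the first click.
- candy2_center (a point): Centre of a hard round candy, 24 mm diameter, 10 g, yellow; at the start in the pocket behind it, drops on the second click.
- candy3_center (a point): Centre of a hard round candy, 24 mm diameter, 10 g, red; at the start in the pocket under the feed, drops on the third click.
- candy4_center (a point): Centre of a hard round candy, 24 mm diameter, 10 g, orange; at the start first in the sloping feed lane.
- candy5_center (a point): Centre of a hard round candy, 24 mm diameter, 10 g, green; at the start second in the feed lane.
- candy6_center (a point): Centre of a hard round candy, 24 mm diameter, 10 g, yellow; at the start third in the feed lane.
Not all that is in view belongs to the job. Several things look just like the coaster: the one meant starts farthest to the robot's right.

How it is judged:
By the outcome, as a careful person would: the job done as asked, in the order asked, and still so for the second after the job is handed in, with the robot touching nothing.
It also fails if it takes over 72 s, if anything falls off the work surface, if the arm or the gripper's body presses on something with over 40 N, if the wrist force passes 120 N, or if a joint passes its speed limit or range.

### The arm

A 6-joint arm with a two-finger parallel gripper is mounted at the origin on the work surface. World frame = base frame: x ahead of the robot, y to its left, z up, the work surface at z = 0. Lengths are in m, angles in rad, forces in N, time in s.
With the tool pointing down it reaches from about 0.35 to 0.875 m from the base axis. Payload 4.2 kg.
Tool frame: the origin (TCP) lies on the centre line of the jaws, within the pads' length; the fingertips stand 19 mm ahead of it and the grasp point (between the pads) is the TCP; z points along the fingers, y is the direction in which the jaws open and shut (so a half turn about z gives the same grasp; the last joint's range is limited). The gripper opens to 87 mm and grips with 3 to 60 N. Pads are 19 mm wide; open, the fingers measure 117 mm over their backs; the gripper's body (75 mm by 190 mm) begins 51 mm behind the grasp point.
Start: joints at [1.423, 0.385, 0.008, 0, -1.194, -0.259], TCP at [0.247, 0.574, 0.218] pointing down, gripper open.
Joint ranges: [-3.14, 3.14], [-1.21, 2.06], [-1.07, 1.41], [-3.16, 2.05], [-2.99, -0.16], [-3.1, 3.1]. Speed limits (rad/s): [2.79, 2.79, 3.14, 3.14, 3.14, 3.14].

### API

Orientations are given as a unit quaternion [w, x, y, z].
In Python, from rig import * gives the robot as it stands. The module is installed in compiled form; this text tells all that it offers.
- The arm moves only by the tool send_rows, never from a script. Its argument "series" is a list of rows, each a list of 7 numbers: the shift along the tool's x, y, z in units of 500 mm (1.0 is 500 mm), then the turn, a rotation vector about the tool's x, y, z in units of 45 degrees (1.0 is 45 degrees), then the opening, from 0 (shut) to 1 (fully open). A call has exactly 8 rows; each row is the pose to reach, as a shift and turn from the pose commanded when the call began, along the tool's axes at that moment; what a row does not reach only later rows make up. A row lasts 1/8 s, in which the tool goes at most 62.5 mm and 10.7 degrees, less where a joint would pass 70% of its speed; a pose out of reach is approached as far as the arm can. A call with a number of a shift or a turn outside -1 to 1 is refused whole. A call with a gripper value outside its range is refused whole. The fingers move at their own pace and stop on an object; "newtons" is the grip in N (left out, the last holds). Time passes only in rows, so rows that repeat a pose let the fingers close, or fill a call up. It gives the time, the measured TCP pose, the force and the opening at its end, in the units of the state.
- get_obs(): the state, without advancing time (a new reading comes with each control period).
- camera(name): name is "scene" or "top" or "wrist"; returns a dict with "img" (480x640x3 uint8, red, green, blue), "intrinsics" (3x3 intrinsics, pixels), "R" (3x3) and "t" (3): a world point X has camera coordinates R X + t. Camera axes: x right, y down, z forward; pixel columns grow to the right and rows downward; lengths in m; the calibration is good to about 2 mm. A picture is of the moment at which its call begins. There is no depth.
- job_done(): hands the job in, once; it reports no verdict.
The state is a dict: "t": time; "q": joint angles; "qvel": joint speeds; "effort": joint torques, N m; "eef_pos": TCP position; "orientation": TCP orientation; "contact_force": force on the tool from outside, world axes, zero at the start; "torque": the same for the moment, N m; "width": opening from 0.0 (shut) to 1.0 (fully open).
Only numpy, scipy, OpenCV 4.12 (cv2) and the standard library are available. Lean on these libraries where they do the work, as an engineer would, in place of code of your own. Each camera call takes 0.05 s, during which the arm holds its last target.

## Working session

There is one attempt and no reset: what is moved stays moved. The work goes in short steps, Python scripts to look and compute and a tool call to move; the robot and the scene stay as the last step left them, time stands still between calls to the robot, and variables do not carry over. Pictures are saved under pics/ and viewed, and the job is handed in when it is done.

Besides the shell and the picture viewer there is one more tool, called after ">>>" as name(argument=value, ...), one argument or row to a line, values as JSON. send_rows: Moves the arm, as the interface text tells. Shifts and turns lie within -1 to 1; 1 stands for 500 mm of shift or 45 degrees of turn. Its arguments: {"type":"object","properties":{"series":{"type":"array"},"newtons":{"type":"number"}},"required":["series"]}

```bash
mkdir -p pics
python3 - <<'E'
from rig import *
import cv2
o=get_obs();print(o)
for n in ["scene","top","wrist"]:
    c=camera(n);cv2.imwrite(f"pics/a_{n}.png",c["img"][:,:,::-1]);print(n,c["intrinsics"],c["R"],c["t"])
E
```

```text
{'t': 0.0, 'q': array([ 1.42262685e+00,  3.85531105e-01,  6.64823536e-03, -4.59196254e-04,
       -1.19398894e+00, -2.58611284e-01]), 'qvel': array([ 0.0001151 , -0.00208529, -0.0004006 ,  0.00051357,  0.00014415,
       -0.00096126]), 'effort': array([-1.14879418e-03, -3.90670288e+01,  1.87405121e+01,  4.22000259e+00,
        1.09830574e-02, -1.95217676e-04]), 'eef_pos': array([0.24703238, 0.57345846, 0.21688964]), 'orientation': array([ 1.04793690e-03,  9.79369719e-01, -2.02073824e-01, -1.55801548e-04]), 'contact_force': array([-0.81083675, -0.36961897,  1.16401966]), 'torque': array([-0.02946893,  0.0498875 ,  0.00538402]), 'width': 1.002475800177965}
scene [[499.75559707   0.         319.61361011]
 [  0.         499.75559707 238.46257816]
 [  0.           0.           1.        ]] [[-0.50370247  0.86365721  0.0194947 ]
 [ 0.57623815  0.35271529 -0.73725268]
 [-0.64360967 -0.36012241 -0.6753358 ]] [ 0.23987029 -0.23816578  1.58442182]
top [[449.69995566   0.         317.61810698]
 [  0.         449.69995566 240.23539752]
 [  0.           0.           1.        ]] [[ 0.00919811 -0.9999497   0.00399839]
 [-0.99222102 -0.00962331 -0.12411622]
 [ 0.12414846 -0.00282565 -0.99225963]] [0.04891278 0.55302585 1.33942194]
wrist [[396.32766359   0.         324.01341366]
 [  0.         396.32766359 232.4966899 ]
 [  0.           0.           1.        ]] [[-0.3963969  -0.91807798  0.00152145]
 [-0.88933584  0.38439733  0.24762968]
 [-0.2279282   0.09680656 -0.96885356]] [ 0.62306972 -0.02929153  0.38961857]
```

View pics/a_scene.png

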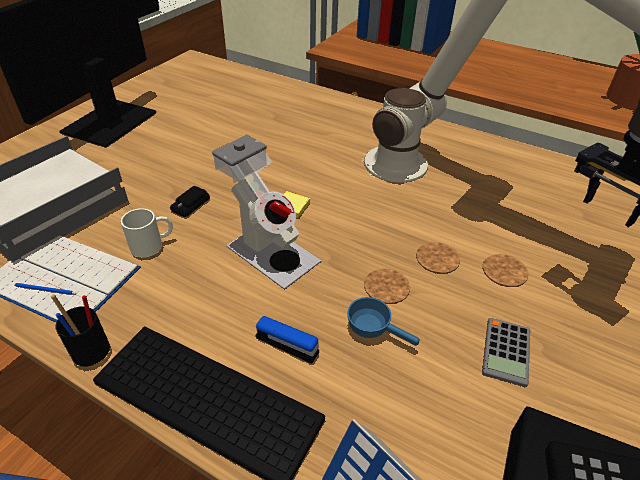

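View pics/a_top.png

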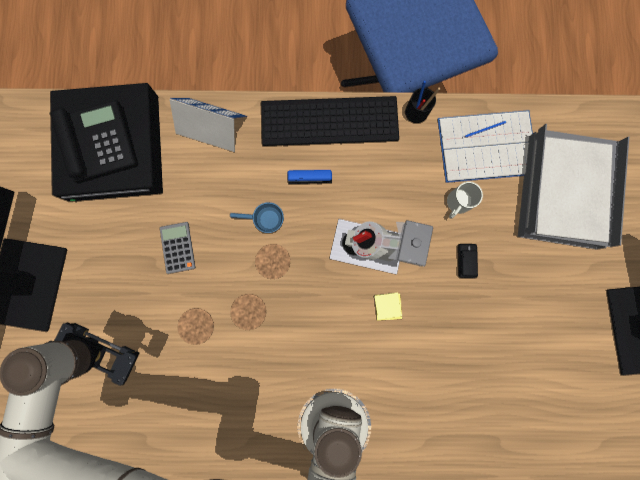

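View pics/a_wrist.png

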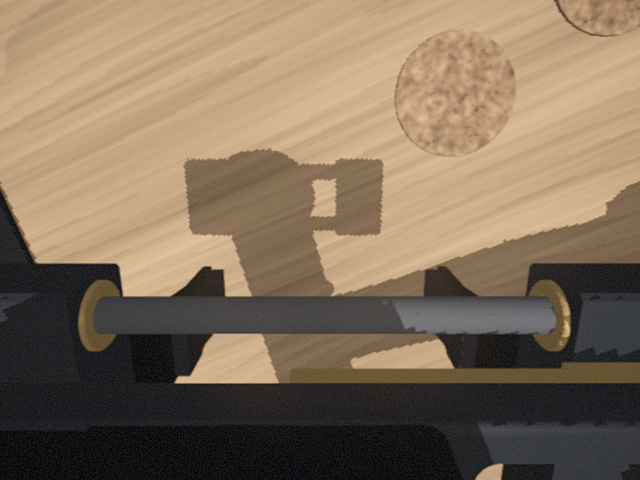

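```bash
cat > h.py <<'E'
import numpy as np, cv2
def ray(c,u,v,z):
    K,R,t=c["intrinsics"],c["R"],c["t"]
    d=R.T@np.linalg.inv(K)@np.array([u,v,1.]); o=-R.T@t
    return o+d*(z-o[2])/d[2]
def proj(c,X):
    p=c["intrinsics"]@(c["R"]@np.asarray(X,float)+c["t"]); return p[:2]/p[2]
def crop(c,u,v,w,h,s,fn):
    i=c["img"][v:v+h,u:u+w,::-1]; cv2.imwrite(fn,cv2.resize(np.ascontiguousarray(i),None,fx=s,fy=s,interpolation=cv2.INTER_CUBIC))
E
python3 - <<'E'
from rig import *
from h import *
import pickle
t=camera("top");s=camera("scene")
pickle.dump((t,s),open("c0.pkl","wb"))
crop(t,220,180,220,110,3.6,"pics/b1.png")
crop(s,220,130,240,220,2.7,"pics/b2.png")
print(get_obs()["t"])
E
```

```text
0.25
```

View pics/b1.png

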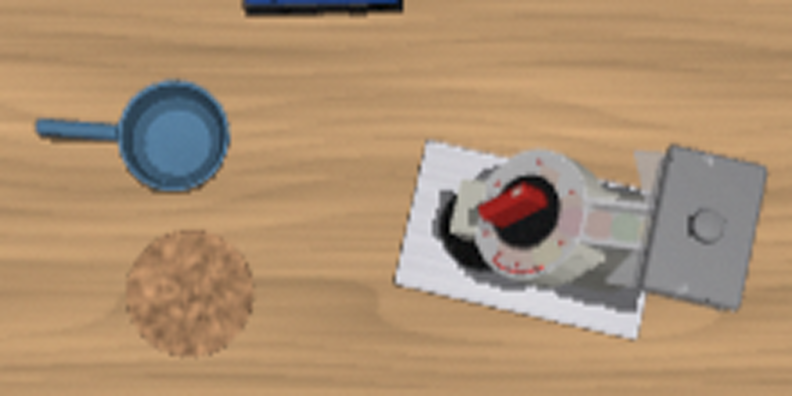

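View pics/b2.png

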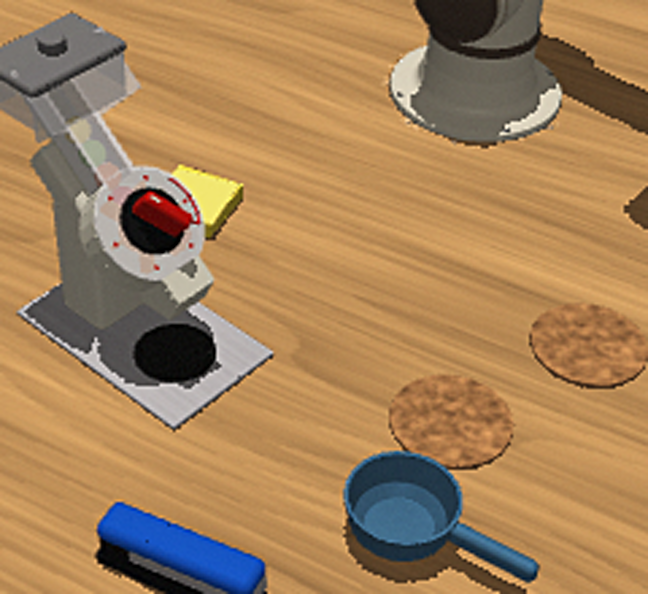

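Run:
```python
from h import *
import pickle
from scipy.optimize import least_squares
t,s=pickle.load(open("c0.pkl","rb"))
T=lambda x,y:(220+(x+.5)/3.6-.5,180+(y+.5)/3.6-.5)
S=lambda x,y:(220+(x+.5)/2.7-.5,130+(y+.5)/2.7-.5)
crop(t,325,205,110,80,7,"pics/c1.png")
crop(s,210,170,110,80,7,"pics/c2.png")
z=.006
cs=[(t,T(428,140),0),(t,T(394,285),1),(t,T(637,338),2),(s,S(175,428),0),(s,S(273,354),1)]
# which front corner has y=+65? dispenser x ~ -y world => y ~ +x world (up in top img)
loc=[(-.065,.065),(-.065,-.065),(.15,-.065)]
def W(p,l,z): c,si=np.cos(p[2]),np.sin(p[2]); return [p[0]+c*l[0]-si*l[1],p[1]+si*l[0]+c*l[1],z]
f=lambda p:np.concatenate([proj(c,W(p,loc[i],z))-np.array(u) for c,u,i in cs])
r=least_squares(f,[.45,-.1,-1.5]);print("disp",r.x,r.fun.round(1))
# bowl: rim centre, top crop (174,136) z=.044 ; coaster (190,293) z .005
print("bowl rim top",ray(t,*T(174,136),.044),"scene",ray(s,*S(403,497),.044))
print("handle end top",ray(t,*T(38,127),.035), "scene",ray(s,*S(533,572),.035))
print("coaster",ray(t,*T(190,293),.005),ray(s,*S(451,421),.005))
```

```text
disp [ 0.55030738 -0.05851686 -1.78620151] [-0.6 -0.7 -0.3 -0.8  0.  -0.  -0.4 -0.6  0.4 -1.3]
bowl rim top [0.62002885 0.2062851  0.044     ] scene [0.62394016 0.20838168 0.044     ]
handle end top [0.62825194 0.32347097 0.035     ] scene [0.63123144 0.32400983 0.035     ]
coaster [0.48986559 0.19363913 0.005     ] [0.49483945 0.19607616 0.005     ]
```

View pics/c1.png

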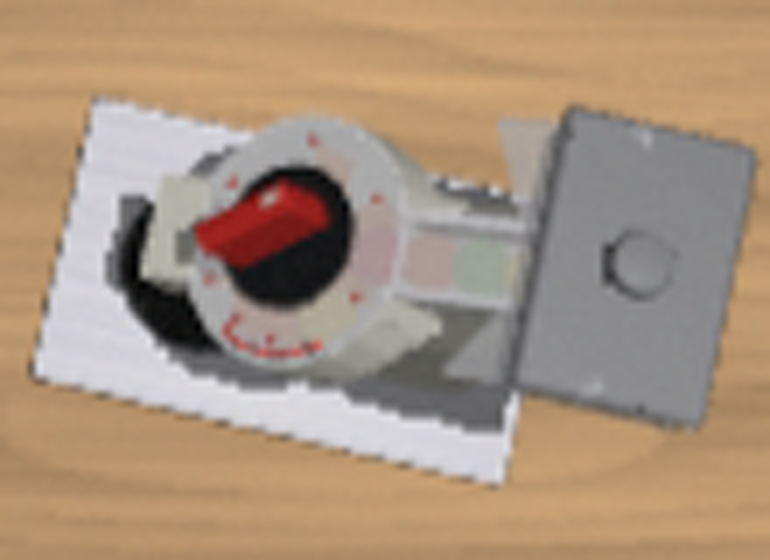

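View pics/c2.png

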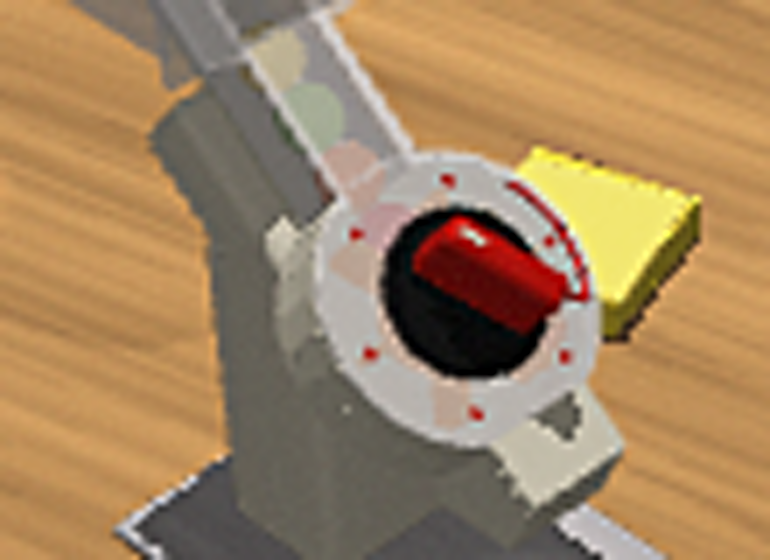

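```bash
cat > m.py <<'E'
from h import *
import pickle
t,s=pickle.load(open("c0.pkl","rb"))
a=np.radians(40)
def Rz(p): c,i=np.cos(p),np.sin(p); return np.array([[c,-i,0],[i,c,0],[0,0,1.]])
def Ry(p): c,i=np.cos(p),np.sin(p); return np.array([[c,0,i],[0,1,0],[-i,0,c]])
def knobR(yaw,phi): return Rz(yaw)@Ry(-a)@Rz(phi)
def curves(P,R):
    th=np.linspace(0,2*np.pi,60)
    out=[np.c_[.052*np.cos(th),.052*np.sin(th),0*th-.029],np.c_[.03*np.cos(th),.03*np.sin(th),0*th-.022]]
    for z in (.01,-.022):
        out.append(np.array([[.023,.007,z],[.023,-.007,z],[-.023,-.007,z],[-.023,.007,z],[.023,.007,z]]))
    return [P+(R@o.T).T for o in out]
def draw(c,L,u,v,w,h,k,fn):
    i=cv2.resize(np.ascontiguousarray(c["img"][v:v+h,u:u+w,::-1]),None,fx=k,fy=k,interpolation=cv2.INTER_CUBIC)
    for l in L:
        p=np.array([proj(c,x) for x in l]); p=((p-[u,v]+.5)*k-.5)
        cv2.polylines(i,[p.round().astype(int)],False,(0,255,0),1)
    cv2.imwrite(fn,i)
E
python3 - <<'E'
from m import *
from scipy.optimize import least_squares
yaw=-1.786
T=lambda x,y:np.array((325+(x+.5)/7-.5,205+(y+.5)/7-.5))
S=lambda x,y:np.array((210+(x+.5)/7-.5,170+(y+.5)/7-.5))
ax=knobR(yaw,0)[:,2];print(ax)
f=lambda p:np.concatenate([proj(t,p-.029*ax)-T(302,241),proj(s,p-.029*ax)-S(457,298),proj(s,p-.022*ax)-S(468,292),proj(t,p-.022*ax)-T(289,237)])
r=least_squares(f,[.55,-.06,.17]);print(r.x,r.fun.round(1))
P=r.x
d=Rz(yaw).T@(P-[.5503,-.0585,0]);print("in disp",d)
for k,phi in enumerate(np.radians([0,])):
    L=curves(P,knobR(yaw,np.radians(-32)))
    base=[np.array([[.5503,-.0585,0]+Rz(yaw)@np.array(q) for q in [(-.065,-.065,.006),(-.065,.065,.006),(.15,.065,.006),(.15,-.065,.006),(-.065,-.065,.006)]])]
    th=np.linspace(0,6.283,40); sp=[np.array([[.5503,-.0585,0]+Rz(yaw)@np.array([.0155*x,.018*y,.075]) for x,y in [(1,1),(1,-1),(-1,-1),(-1,1),(1,1)]])]
    draw(t,L+base+sp,325,205,110,80,7,"pics/d1.png"); draw(s,L+base+sp,210,170,110,120,5,"pics/d2.png")
E
```

```text
[0.13726499 0.62796038 0.76604444]
[ 0.54733758 -0.06695363  0.16650947] [-0.4  0.1  0.   0.  -0.3 -0.1  0.1  0.1]
in disp [ 0.00889124 -0.00108885  0.16650947]
```

View pics/d1.png

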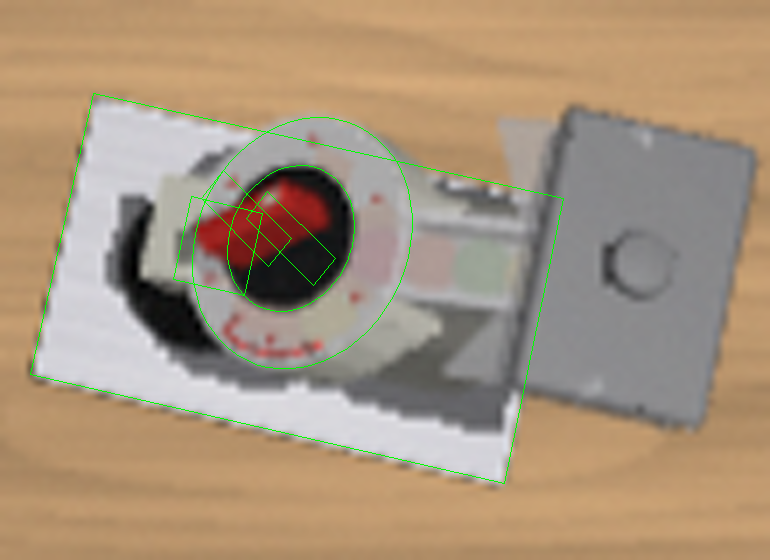

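View pics/d2.png

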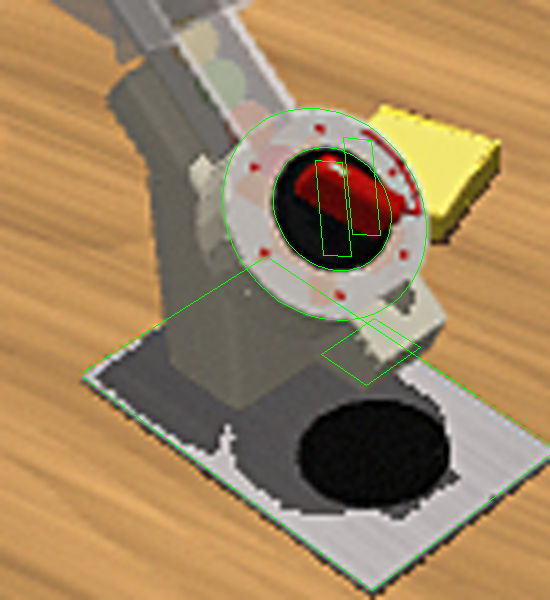

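Run:
```python
from m import *
from scipy.optimize import minimize
from scipy.spatial import ConvexHull
yaw=-1.786
def mask(c,box):
    i=c["img"].astype(int);m=(i[:,:,0]>70)&(i[:,:,1]<60)&(i[:,:,2]<60)
    n,l,st,_=cv2.connectedComponentsWithStats(m.astype(np.uint8)); 
    o=np.zeros(m.shape,bool);u,v,w,h=box; sub=l[v:v+h,u:u+w]; ids=[k for k in np.unique(sub) if k]
    b=max(ids,key=lambda k:st[k,4]); print(st[b]); return (l==b)
mt,ms=mask(t,(340,220,50,50)),mask(s,(260,190,40,40))
def hull(c,P,phi):
    R=knobR(yaw,phi)
    X=np.array([P+R@np.array([x,y,z]) for x in(-.023,.023) for y in(-.007,.007) for z in(.01,-.022)])
    p=np.array([proj(c,x) for x in X])
    m=np.zeros((480*8,640*8),np.uint8)
    h=cv2.convexHull(((p+.5)*8).round().astype(np.int32)); return h
def sc(c,mk,P,phi):
    h=hull(c,P,phi); m=np.zeros((480*8,640*8),np.uint8); cv2.fillConvexPoly(m,h,255)
    m=cv2.resize(m,(640,480),interpolation=cv2.INTER_AREA)/255.
    return abs(m-mk).sum()
P0=np.array([.54734,-.06695,.1665])
def f(p): P=P0+p[:3]/1000; return sc(t,mt,P,np.radians(p[3]))+sc(s,ms,P,np.radians(p[3]))
for d in range(15,75,5): print(d,round(f([0,0,0,d]),1),end="; ")
b=min(range(15,75,5),key=lambda d:f([0,0,0,d]))
r=minimize(f,[0,0,0,b],method="Nelder-Mead",options=dict(initial_simplex=[[0,0,0,b],[3,0,0,b],[0,3,0,b],[0,0,3,b],[0,0,0,b+6]],maxiter=150))
print(r.x,r.fun)
P=P0;L=curves(P,knobR(yaw,np.radians(r.x[3])))
draw(t,L,325,205,110,80,7,"pics/e1.png"); draw(s,L,240,170,80,80,7,"pics/e2.png")
```

```text
[353 231  19  12 133]
[269 201  25  16 202]Traceback (most recent call last):
  File "<stdin>", line 23, in <module>
  File "<stdin>", line 22, in f
TypeError: unsupported operand type(s) for /: 'list' and 'int'
```

```bash
cat > bar.py <<'E'
from m import *
from scipy.optimize import minimize
yaw=-1.786
P0=np.array([.54734,-.06695,.1665])
def mask(c,box):
    i=c["img"].astype(int);m=(i[:,:,0]>70)&(i[:,:,1]<60)&(i[:,:,2]<60)
    n,l,st,_=cv2.connectedComponentsWithStats(m.astype(np.uint8)); 
    u,v,w,h=box; sub=l[v:v+h,u:u+w]; ids=[k for k in np.unique(sub) if k]
    b=max(ids,key=lambda k:st[k,4]); return (l==b)
def sc(c,mk,P,phi):
    R=knobR(yaw,phi)
    X=np.array([P+R@np.array([x,y,z]) for x in(-.023,.023) for y in(-.007,.007) for z in(.01,-.022)])
    p=np.array([proj(c,x) for x in X])
    h=cv2.convexHull(((p+.5)*8).round().astype(np.int32)); m=np.zeros((480*8,640*8),np.uint8); cv2.fillConvexPoly(m,h,255)
    m=cv2.resize(m,(640,480),interpolation=cv2.INTER_AREA)/255.
    return abs(m-mk).sum()
def fit(t,s,tag,b=None,cams="ts"):
    mt,ms=mask(t,(340,220,50,50)),mask(s,(260,190,40,40))
    def f(p): P=P0+np.array(p[:3])/1000; return ("t" in cams)*sc(t,mt,P,np.radians(p[3]))+("s" in cams)*sc(s,ms,P,np.radians(p[3]))
    g=list(range(-90,90,6)); v=[f([0,0,0,d]) for d in g]
    b=g[int(np.argmin(v))]; print("coarse",b,min(v))
    r=minimize(f,[0,0,0,b],method="Nelder-Mead",options=dict(initial_simplex=[[0,0,0,b],[3,0,0,b],[0,3,0,b],[0,0,3,b],[0,0,0,b+6]],maxiter=120))
    print(r.x.round(2),r.fun)
    L=curves(P0,knobR(yaw,np.radians(r.x[3])))
    draw(t,L,325,205,110,80,7,f"pics/{tag}1.png"); draw(s,L,240,170,80,80,7,f"pics/{tag}2.png")
E
python3 - <<'E'
from bar import *
fit(t,s,"e")
E
```

```text
coarse 30 120.25098039215686
[ 1.06  1.96  1.8  27.63] 109.2627450980392
```

View pics/e1.png

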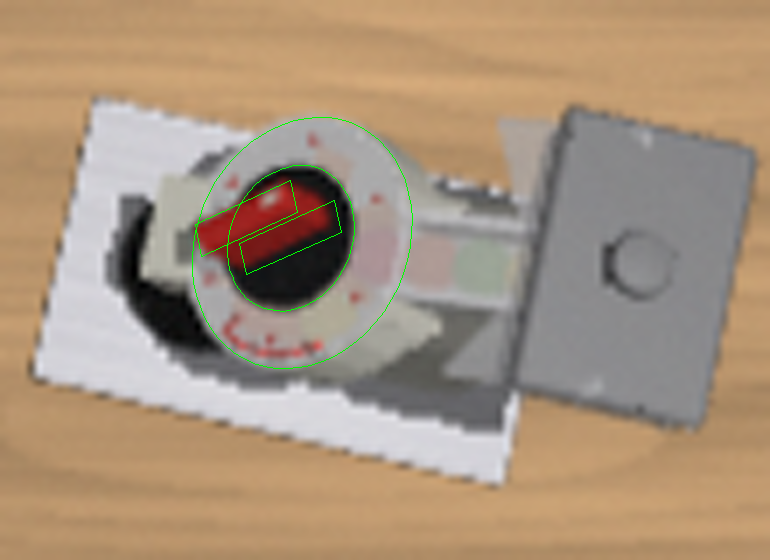

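View pics/e2.png

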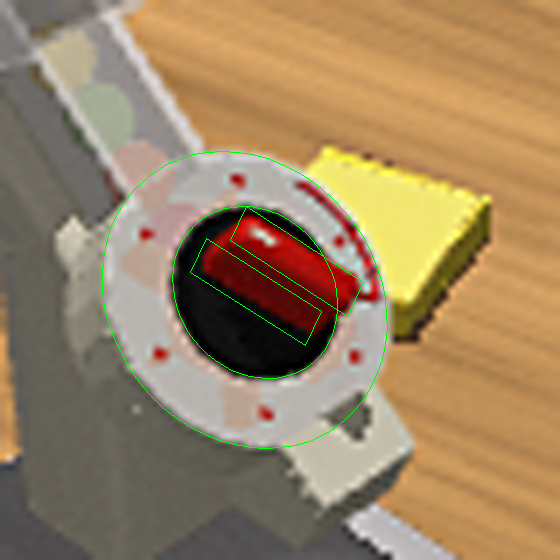

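Coaster candidates (top camera): (272,261), (248,312) and (196,326). +y is image-left, so (272,261) is farthest to the robot's right, and it's scene pixel (387,286). There is only one bowl, at top (268,218), and one dispenser. The crop b1 showed both clearly, and the model overlays fit the knob.

```bash
cat > go.py <<'E'
from rig import *
import numpy as np, json
from scipy.spatial.transform import Rotation as Ro
def cur():
    o=get_obs(); q=o["orientation"]; return o,np.array(o["eef_pos"]),Ro.from_quat([q[1],q[2],q[3],q[0]])
def down(yawx):  # tool x at yaw, z down
    c,s=np.cos(yawx),np.sin(yawx); return Ro.from_matrix(np.array([[c,s,0],[s,-c,0],[0,0,-1]]))
def plan(p,R,p0=None,R0=None):
    o,pc,Rc=cur()
    if p0 is not None: pc=np.array(p0)
    if R0 is not None: Rc=R0
    d=Rc.inv().apply(np.array(p)-pc)/.5; w=(Rc.inv()*R).as_rotvec()/np.radians(45)
    print("shift",d.round(4),"turn",w.round(4),"| dist",np.linalg.norm(d)*.5,"ang",np.linalg.norm(w)*45)
    open("log.jsonl","a").write(json.dumps({k:np.array(o[k]).tolist() for k in("q","eef_pos","orientation")})+"\n")
def show():
    o,p,R=cur();print("t",o["t"],"q",o["q"].round(3),"p",p.round(4),"w",round(o["width"],3),"F",o["contact_force"].round(1)); print(R.as_matrix().round(3).tolist())
E
python3 - <<'E'
from go import *
show()
plan([.628,.295,.15],down(np.radians(-93.8)))
E
```

```text
t 0.25 q [ 1.423  0.385  0.007 -0.    -1.194 -0.259] p [0.2472 0.5737 0.2174] w 1.002 F [ 0.1 -0.1  1.1]
[[0.918, -0.396, -0.0], [-0.396, -0.918, -0.001], [0.0, 0.001, -1.0]]
shift [0.9201 0.2104 0.1352] turn [ 1.1000e-03 -9.0000e-04  1.5664e+00] | dist 0.4767318695565515 ang 70.48930009133525
```

>>> send_rows(
  series=[
    [0.12,0.03,0.02,0,0,0.14,1],
    [0.24,0.055,0.035,0,0,0.28,1],
    [0.36,0.08,0.05,0,0,0.42,1],
    [0.48,0.11,0.07,0,0,0.56,1],
    [0.6,0.14,0.09,0,0,0.7,1],
    [0.71,0.165,0.105,0,0,0.84,1],
    [0.82,0.19,0.12,0,0,1,1],
    [0.92,0.21,0.135,0,0,1,1],
  ],
)

```text
t: 1.25
eef_pos: [0.6296, 0.2941, 0.15]
orientation: [0.0, 0.827, -0.562, -0.0]
contact_force: [0.6, 0.5, -1.1]
width: 1.0
```

Run:
```python
from go import *
from h import *
show()
plan([.628,.295,.15],down(np.radians(-93.8)))
c=camera("wrist");cv2.imwrite("pics/f.png",c["img"][:,:,::-1])
for X in [(.622,.207,.044),(.6278,.2951,.042),(.63,.324,.042)]: print(proj(c,X))
```

```text
t 1.25 q [ 0.669  0.55   0.107 -0.    -1.127 -0.292] p [0.6296 0.2941 0.15  ] w 1.0 F [ 0.6  0.5 -1.1]
[[0.368, -0.93, -0.0], [-0.93, -0.368, -0.0], [0.0, 0.0, -1.0]]
shift [-0.0029  0.0023 -0.    ] turn [ 4.000e-04 -1.000e-04  5.649e-01] | dist 0.0018361473057414033 ang 25.419675879566793
[383.41796356 116.88520606]
[326.07529991 232.99998162]
[308.71810997 267.47059841]
```

View pics/f.png

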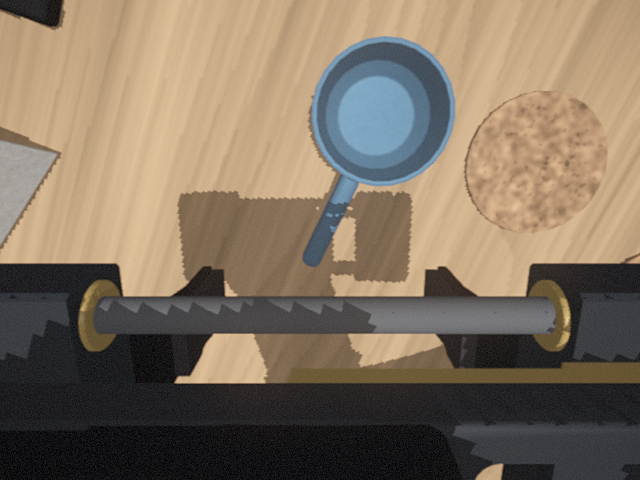

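Run:
```python
from go import *
from h import *
c=camera("wrist")
a=ray(c,383,111,.044); b=ray(c,311,262,.036); print(a,b,np.degrees(np.arctan2(*(b-a)[[1,0]])))
# rim fit by blue mask ellipse
i=c["img"].astype(int); m=((i[:,:,2]-i[:,:,0])>25).astype(np.uint8); m=cv2.morphologyEx(m,cv2.MORPH_OPEN,np.ones((31,31)))
k,_=cv2.findContours(m,0,1);e=cv2.fitEllipse(max(k,key=cv2.contourArea));print(e, ray(c,*e[0],.044))
for cx in [(536,162)]: print("coaster",ray(c,*cx,.005))
```

```text
[0.6273394  0.19958097 0.044     ] [0.63347464 0.31648619 0.036     ] 86.99584329474698
((377.41766357421875, 131.18637084960938), (120.99674224853516, 127.0555191040039), 174.63189697265625) [0.62568777 0.21268774 0.044     ]
coaster [0.49767686 0.18735834 0.005     ]
```

>>> send_rows(
  series=[
    [0,0,0.02,0,0,0.2,1],
    [0,0,0.04,0,0,0.4,1],
    [0,0,0.06,0,0,0.55,1],
    [0,0,0.06,0,0,0.55,1],
    [0,0,0.06,0,0,0.55,1],
    [0,0,0.06,0,0,0.55,1],
    [0,0,0.06,0,0,0.55,1],
    [0,0,0.06,0,0,0.55,1],
  ],
)

```text
t: 2.35
eef_pos: [0.6282, 0.2956, 0.1207]
orientation: [0.0, -0.688, 0.726, -0.0]
contact_force: [-0.4, 0.4, 0.3]
width: 1.003
```

Run:
```python
from go import *
from h import *
import pickle
show()
w=camera("wrist");t=camera("top");s=camera("scene");pickle.dump((w,t,s),open("c1.pkl","wb"))
cv2.imwrite("pics/g.png",w["img"][:,:,::-1])
o,p,R=cur()
tip=p+R.apply([0,0,.019])
for c,n,box in((t,"top",(190,170,110,90)),(s,"scene",(330,220,130,140))):
    print(n,proj(c,tip),proj(c,p))
    crop(c,*box,5 if n=="top" else 4,f"pics/g_{n}.png")
for X in [(.622,.207,.044),(.6278,.2951,.042),(.63,.324,.042)]: print(proj(w,X))
```

```text
t 2.35 q [ 0.672  0.573  0.069 -0.    -1.067 -0.725] p [0.6282 0.2956 0.1207] w 1.003 F [-0.4  0.4  0.3]
[[-0.053, -0.999, 0.0], [-0.999, 0.053, 0.0], [-0.0, -0.0, -1.0]]
top [235.45673504 210.94494255] [234.28895215 209.70163079]
scene [409.43856408 314.65533781] [410.78644831 308.58586896]
[328.04211145  95.70839178]
[326.02283    240.78431747]
[324.99429305 283.0247542 ]
```

View pics/g.png

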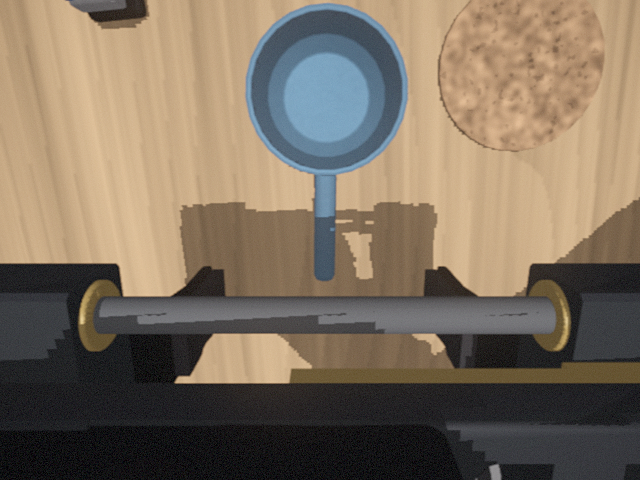

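View pics/g_scene.png

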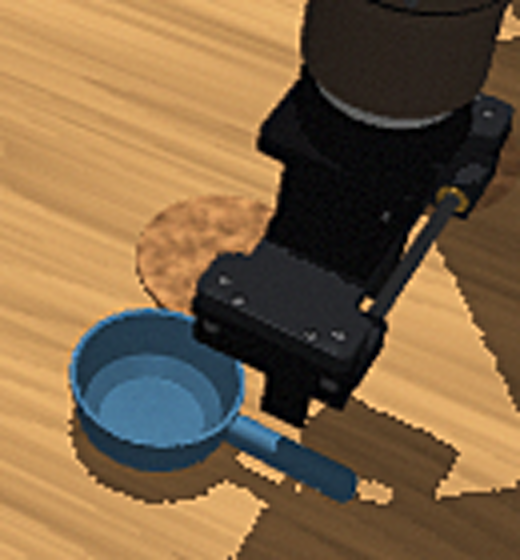

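View pics/g_top.png

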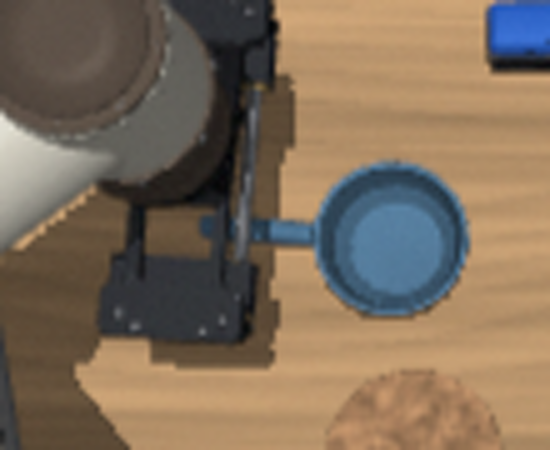

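>>> send_rows(
  series=[
    [0.005,0,0.06,0,0,0,1],
    [0.005,0,0.12,0,0,0,1],
    [0.005,0,0.16,0,0,0,1],
    [0.005,0,0.175,0,0,0,1],
    [0.005,0,0.175,0,0,0,0.5],
    [0.005,0,0.175,0,0,0,0],
    [0.005,0,0.175,0,0,0,0],
    [0.005,0,0.175,0,0,0,0],
  ],
  newtons=50,
)

```text
t: 3.5
eef_pos: [0.6283, 0.2932, 0.0337]
orientation: [0.001, -0.688, 0.726, -0.0]
contact_force: [-1.2, -0.6, 0.4]
width: 0.633
```

Run:
```python
from go import *
show()
```

```text
t 3.5 q [ 0.669  0.657 -0.018  0.    -0.895 -0.723] p [0.6283 0.2932 0.0337] w 0.633 F [-1.2 -0.6  0.4]
[[-0.053, -0.999, 0.001], [-0.999, 0.053, 0.001], [-0.001, -0.001, -1.0]]
```

>>> send_rows(
  series=[
    [0,0,0,0,0,0,0],
    [0,0,0,0,0,0,0],
    [0,0,0,0,0,0,0],
    [0,0,0,0,0,0,0],
    [0,0,0,0,0,0,0],
    [0,0,0,0,0,0,0],
    [0,0,-0.02,0,0,0,0],
    [0,0,-0.05,0,0,0,0],
  ],
)

```text
t: 4.5
eef_pos: [0.6278, 0.2929, 0.0581]
orientation: [-0.001, -0.688, 0.726, 0.0]
contact_force: [1.5, -0.3, -2.1]
width: 0.149
```

Run:
```python
from go import *
from h import *
show()
w=camera("wrist"); s=camera("scene");t=camera("top")
cv2.imwrite("pics/h.png",w["img"][:,:,::-1]);crop(s,320,220,130,140,4,"pics/h_s.png")
```

```text
t 4.5 q [ 0.669  0.63   0.003 -0.    -0.944 -0.723] p [0.6278 0.2929 0.0581] w 0.149 F [ 1.5 -0.3 -2.1]
[[-0.053, -0.999, -0.001], [-0.999, 0.053, -0.001], [0.001, 0.001, -1.0]]
```

View pics/h.png

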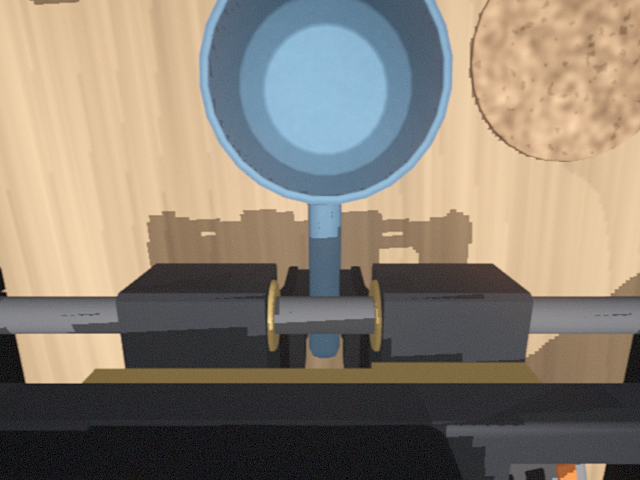

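View pics/h_s.png

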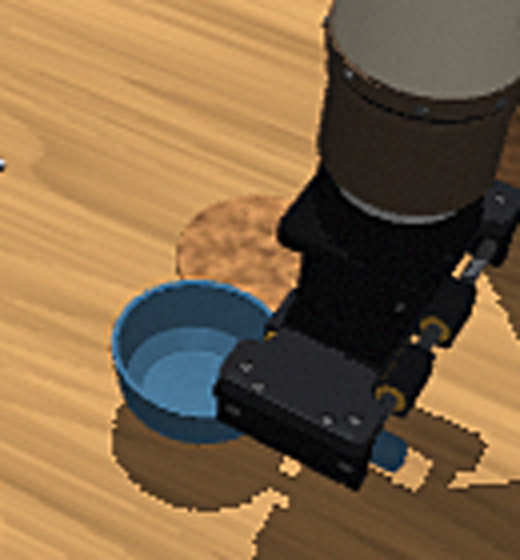

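Run:
```python
from go import *
from h import *
c=camera("wrist");o,p,R=cur()
t=camera("top")
cv2.imwrite("pics/h_t.png",cv2.resize(t["img"][170:260,190:300,::-1],None,fx=6,fy=6,interpolation=cv2.INTER_CUBIC))
for n,u,v,z in(("near rim",326,203,.044),("left",200,72,.044),("right",453,72,.044),("end",324,357,.036)):
    print(n,R.inv().apply(ray(c,u,v,p[2]-.0337+z+.0005)-p).round(4))
```

```text
near rim [ 0.0405 -0.0007 -0.0109]
left [ 0.0897 -0.0474 -0.0109]
right [ 0.0896  0.0462 -0.011 ]
end [-0.0339 -0.0015 -0.0028]
```

View pics/h_t.png

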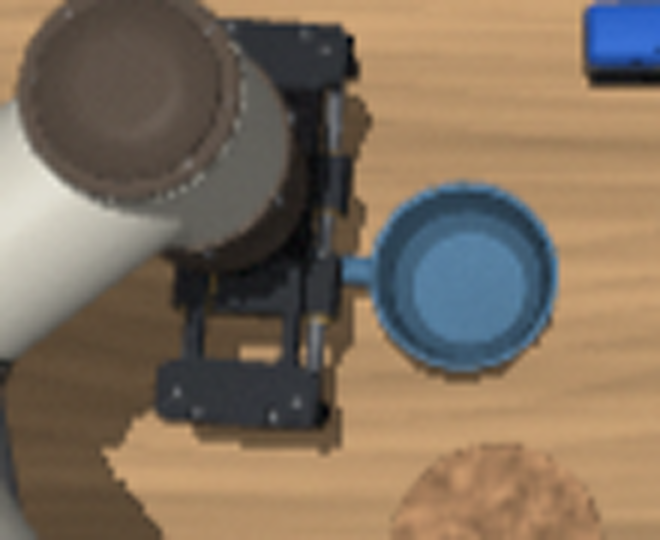

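Run:
```python
from go import *
from h import *
t=camera("top");s=camera("scene");o,p,R=cur()
B=p+R.apply([.088,0,-.011]); print(B)
u=(190+(464.5)/6-.5,170+278.5/6-.5); print(u,proj(t,B),ray(t,*u,B[2]))
# scene rim crop: center
crop(s,330,270,80,80,7,"pics/i.png")
im=cv2.imread("pics/i.png"); th=np.linspace(0,6.283,60)
for r in(.048,):
    q=np.array([proj(s,B+R.apply([r*np.cos(a),r*np.sin(a),0])) for a in th]); q=((q-[330,270]+.5)*7).astype(int); cv2.polylines(im,[q],True,(0,255,0),1)
cv2.imwrite("pics/i.png",im)
```

```text
[0.62296927 0.2049721  0.06853066]
(266.9166666666667, 215.91666666666666) [267.56914879 215.02639124] [0.62024223 0.20686446 0.06853066]
```

View pics/i.png

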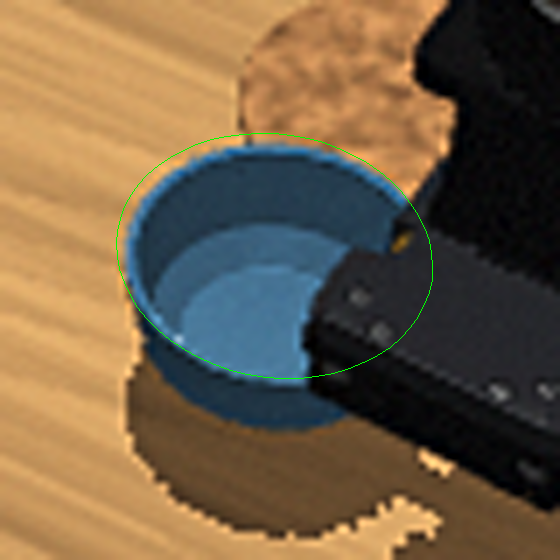

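Run:
```python
from go import *
c=camera("wrist");o,p,R=cur()
print("cam in tool",R.inv().apply(-c["R"].T@c["t"]-p))
plan([.620,.16,.09],down(-1.786)); 
plan([.5698+.0214*6,.0255+.0977*1.2,.06],down(-1.786)); 
plan([.5698,.0255,.0415],down(-1.786))
```

```text
cam in tool [ 0.06886703 -0.00080842 -0.16690845]
shift [ 0.2661  0.0012 -0.0651] turn [ 0.0011 -0.0008  0.2058] | dist 0.13698431617638246 ang 9.262706044862247
shift [ 0.2922 -0.1569 -0.0052] turn [ 0.0011 -0.0008  0.2058] | dist 0.1658414583789721 ang 9.262706044862247
shift [0.5401 0.087  0.0322] turn [ 0.0011 -0.0008  0.2058] | dist 0.2739829085579621 ang 9.262706044862247
```

>>> send_rows(
  series=[
    [0.06,0.01,0,0,0,0.06,0],
    [0.13,0.02,0,0,0,0.12,0],
    [0.21,0.034,0.005,0,0,0.18,0],
    [0.29,0.047,0.01,0,0,0.206,0],
    [0.36,0.058,0.01,0,0,0.206,0],
    [0.42,0.068,0.01,0,0,0.206,0],
    [0.46,0.074,0.01,0,0,0.206,0],
    [0.48,0.077,0.012,0,0,0.206,0],
  ],
)

```text
t: 5.9
eef_pos: [0.5768, 0.0546, 0.0519]
orientation: [0.0, -0.627, 0.779, -0.0]
contact_force: [0.7, -0.6, -1.1]
width: 0.157
```

Run:
```python
from go import *
from h import *
show()
plan([.5698,.0255,.0415],down(-1.786))
s=camera("scene");t=camera("top");crop(s,210,170,160,140,5,"pics/j_s.png");crop(t,290,180,150,100,5,"pics/j_t.png")
```

```text
t 5.9 q [ 0.374  0.478 -0.311  0.    -0.782 -0.59 ] p [0.5768 0.0546 0.0519] w 0.157 F [ 0.7 -0.6 -1.1]
[[-0.214, -0.977, 0.0], [-0.977, 0.214, 0.0], [-0.0, -0.0, -1.0]]
shift [0.0599 0.0011 0.0209] turn [-0.0002  0.0001 -0.0008] | dist 0.03171868860137274 ang 0.03716804264682381
```

View pics/j_s.png

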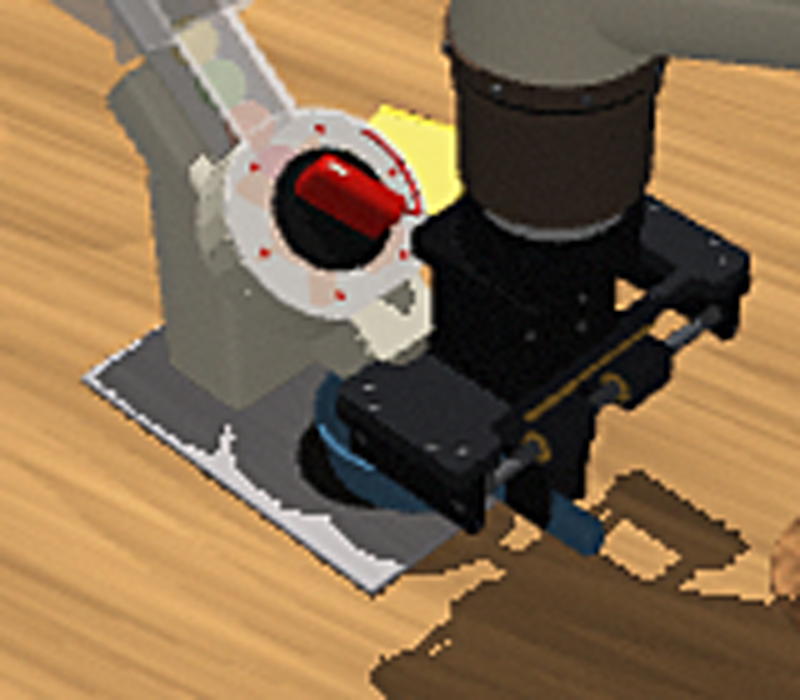

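View pics/j_t.png

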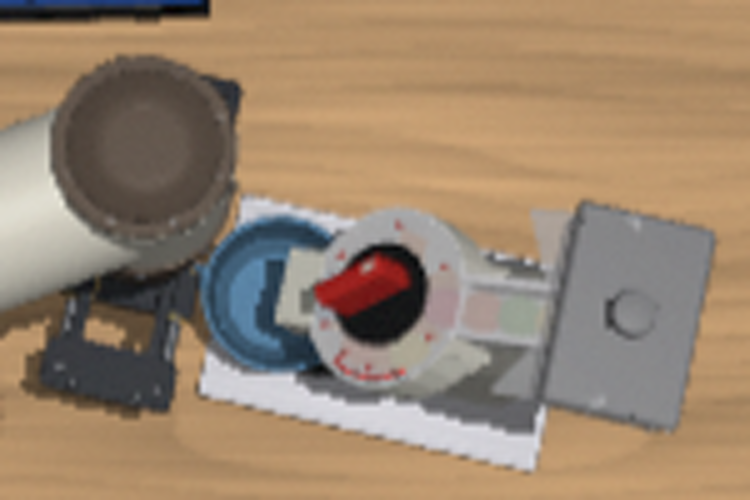

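Run:
```python
from go import *
from h import *
from scipy.optimize import least_squares
t=camera("top");s=camera("scene")
o,p,R=cur()
B=p+R.apply([.088,0,-.011])
u=(290+282.5/5-.5,180+292.5/5-.5); print("bowl robot",B,"top sees",ray(t,*u,B[2]))
T=lambda x,y:(325+(x+.5)/7-.5,205+(y+.5)/7-.5)
cs=[(t,T(95,98),0),(t,T(33,377),1),(t,T(503,485),2)]
loc=[(-.065,.065),(-.065,-.065),(.15,-.065)]
def W(p,l,z): c,si=np.cos(p[2]),np.sin(p[2]); return [p[0]+c*l[0]-si*l[1],p[1]+si*l[0]+c*l[1],z]
f=lambda q:np.concatenate([proj(c,W(q,loc[i],.006))-np.array(u) for c,u,i in cs])
r=least_squares(f,[.55,-.06,-1.78]);print("top plate",r.x,r.fun.round(2))
S=lambda x,y:(210+(x+.5)/5-.5,170+(y+.5)/5-.5)
cs=[(s,S(374,595),0),(s,S(552,452),1),(s,S(82,377),3)]
loc=[(-.065,.065),(-.065,-.065),(.15,-.065),(.15,.065)]
r=least_squares(f,[.55,-.06,-1.78]);print("scene plate",r.x,r.fun.round(2))
```

```text
bowl robot [ 0.55847694 -0.02997918  0.06288905] top sees [ 0.55653661 -0.03068085  0.06288905]
top plate [ 0.54876788 -0.05909439 -1.78619705] [-0.07 -0.3  -0.31  0.12  0.38  0.16]
scene plate [ 0.55231888 -0.05749834 -1.78679812] [-0.46 -0.29  1.19  0.12 -0.73  0.03]
```

>>> send_rows(
  series=[
    [0.02,0,0,0,0,0,0],
    [0.04,0.001,0,0,0,0,0],
    [0.055,0.001,0,0,0,0,0],
    [0.059,0.001,0.005,0,0,0,0],
    [0.059,0.001,0.012,0,0,0,0],
    [0.059,0.001,0.02,0,0,0,0],
    [0.059,0.001,0.024,0,0,0,0],
    [0.059,0.001,0.024,0,0,0,0],
  ],
)

```text
t: 7.1
eef_pos: [0.57, 0.0268, 0.0398]
orientation: [-0.0, -0.627, 0.779, 0.0]
contact_force: [-0.5, 0.3, -0.4]
width: 0.146
```

Run:
```python
from go import *
from h import *
show()
s=camera("scene");crop(s,210,170,160,140,5,"pics/k_s.png")
```

```text
t 7.1 q [ 0.331  0.482 -0.344  0.    -0.745 -0.546] p [0.57   0.0268 0.0398] w 0.146 F [-0.5  0.3 -0.4]
[[-0.213, -0.977, -0.0], [-0.977, 0.213, -0.0], [0.0, 0.0, -1.0]]
```

View pics/k_s.png

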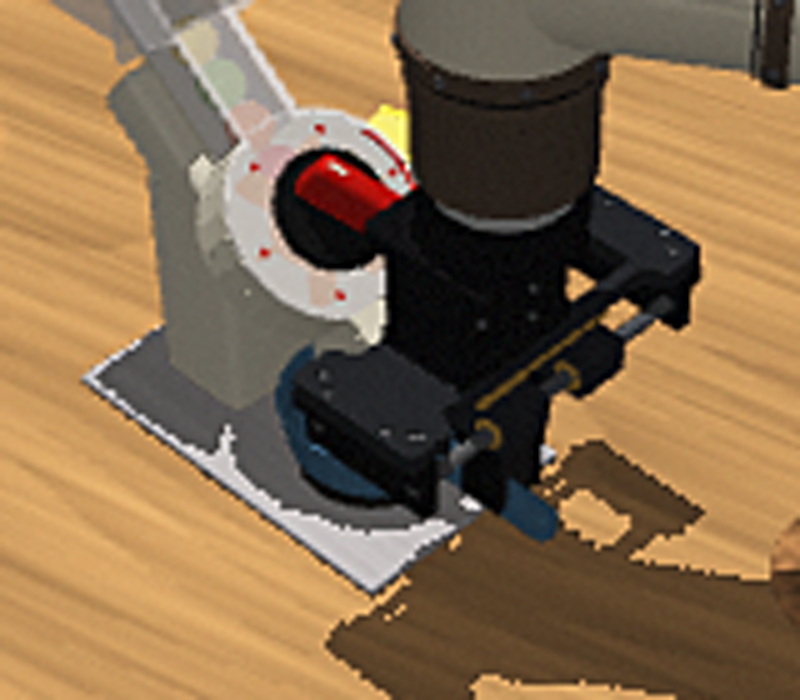

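>>> send_rows(
  series=[
    [0,0,0.001,0,0,0,0],
    [0,0,0.001,0,0,0,0.6],
    [0,0,0.001,0,0,0,0.6],
    [0,0,0.001,0,0,0,0.6],
    [0,0,0.001,0,0,0,0.6],
    [0,0,-0.05,0,0,0,0.6],
    [0,0,-0.13,0,0,0,0.6],
    [0,0,-0.23,0,0,0,0.6],
  ],
)

```text
t: 8.15
eef_pos: [0.5692, 0.0265, 0.1553]
orientation: [-0.001, -0.627, 0.779, 0.001]
contact_force: [1.4, 0.4, -0.9]
width: 0.598
```

```bash
cat > fk.py <<'E'
import numpy as np
from scipy.optimize import least_squares
from scipy.spatial.transform import Rotation as Ro
def fk(q,k,s4=-1,shoulder=False):
    d1,L2,L3,h3,yo,L6,a1=k
    e=lambda a,v:Ro.from_euler(a,v)
    A=e('y',q[1]); F=e('y',q[1]-q[2]); W=F*e('x',s4*q[3]); T=W*e('y',-q[4])
    p=np.array([a1,0,d1])+A.apply([0,0,L2])+F.apply([L3,0,h3])+(np.array([0,yo,0]) if shoulder else W.apply([0,yo,0]))+T.apply([L6,0,0])
    Z=e('z',q[0]); 
    # tool frame const: body x->tool z
    C=Ro.from_matrix(np.array([[0,0,1],[-1,0,0],[0,-1,0]])) # columns tool x,y,z in body (at q6=0, body x down): fixed below
    return Z.apply(p), Z*T*e('x',-q[5])*C
D=[([1.42262685,3.85531105e-01,6.64823536e-03,-4.6e-4,-1.19398894,-.258611],[0.24703238,0.57345846,0.21688964]),
([.669,.55,.107,0,-1.127,-.292],[.6296,.2941,.15]),([.672,.573,.069,0,-1.067,-.725],[.6282,.2956,.1207]),
([.669,.657,-.018,0,-.895,-.723],[.6283,.2932,.0337]),([.669,.63,.003,0,-.944,-.723],[.6278,.2929,.0581]),
([.374,.478,-.311,0,-.782,-.59],[.5768,.0546,.0519]),([.331,.482,-.344,0,-.745,-.546],[.57,.0268,.0398])]
K0=[.2,.41,.43,0,-.16,.3,0]
E
python3 - <<'E'
from go import *
from fk import *
show();o,p,R=cur();D.append((o["q"],p))
for free in ([0,1,2,4,5],[0,1,2,3,4,5],):
    def f(x): 
        k=np.array(K0);k[free]=x
        return np.concatenate([fk(q,k)[0]-np.array(pp) for q,pp in D])*1000
    r=least_squares(f,np.array(K0)[free]);print(r.x.round(4),abs(r.fun).max())
print((fk(o["q"],K0)[1]).as_matrix().round(3))
E
```

```text
t 8.15 q [ 0.331  0.346 -0.219 -0.    -1.009 -0.546] p [0.5692 0.0265 0.1553] w 0.598 F [ 1.4  0.4 -0.9]
[[-0.214, -0.977, -0.003], [-0.977, 0.214, -0.001], [0.001, 0.002, -1.0]]
[ 0.1009  0.5653  0.4215 -0.1598  0.2519] 0.469668782940684
[ 1.029e-01  5.652e-01  4.214e-01  2.000e-04 -1.598e-01  2.540e-01] 0.4636306914957908
[[-0.214 -0.977 -0.003]
 [-0.977  0.214 -0.001]
 [ 0.001  0.002 -1.   ]]
```

```bash
cat >> fk.py <<'E'
lo=np.array([-3.14,-1.21,-1.07,-3.16,-2.99,-3.1]);hi=np.array([3.14,2.06,1.41,2.05,-.16,3.1])
def ik(p,R,q0,k,**kw):
    def f(q):
        P,O=fk(q,k,**kw); return np.r_[(P-p)*10,(O.inv()*R).as_rotvec()]
    r=least_squares(f,np.clip(q0,lo+.01,hi-.01),bounds=(lo,hi)); return r.x,np.linalg.norm(r.fun)
E
python3 - <<'E'
from go import *
from fk import *
from m import knobR
o,p,R=cur()
G=np.array([.5480,-.0687,.1665]); ax=knobR(-1.786,0)[:,2]
for d1 in(.16,.25):
  k=[d1,.5653,.4215,0,-.1598,d1+.151,0]
  for s4 in(-1,1):
   for flip in(0,1):
    print(d1,s4,flip)
    q=o["q"]
    for cl in (0,60,120,180):
      Kb=knobR(-1.786,np.radians(29-cl)) # knob x,y,z
      y=Kb[:,1]*(-1 if flip else 1); z=-Kb[:,2]; x=np.cross(y,z)
      Rt=Ro.from_matrix(np.c_[x,y,z])
      best=None
      for q0 in [q]+[np.r_[q[:3],a,q[4],b] for a in(-1.5,-.7,.7,1.5) for b in(-2,0,2)]:
        s,e=ik(G,Rt,q0,k,s4=s4)
        if e<1e-4 and (best is None or abs(s-q).sum()<abs(best-q).sum()): best=s
      print(cl,None if best is None else best.round(2))
      if best is not None:q=best
E
```

```text
0.16 -1 0
0 [ 0.44  0.46 -0.41  0.57 -1.24  2.66]
60 [ 0.44  0.46 -0.41  0.57 -1.24  1.61]
120 [ 0.44  0.46 -0.41  0.57 -1.24  0.56]
180 [ 0.44  0.46 -0.41  0.57 -1.24 -0.48]
0.16 -1 1
0 [ 0.44  0.46 -0.41  0.57 -1.24 -0.48]
60 [ 0.44  0.46 -0.41  0.57 -1.24 -1.53]
120 [ 0.44  0.46 -0.41  0.57 -1.24 -2.58]
180 [ 0.44  0.46 -0.41  0.57 -1.24  2.66]
0.16 1 0
0 [ 0.44  0.46 -0.41 -0.57 -1.24  2.66]
60 [ 0.44  0.46 -0.41 -0.57 -1.24  1.61]
120 [ 0.44  0.46 -0.41 -0.57 -1.24  0.56]
180 [ 0.44  0.46 -0.41 -0.57 -1.24 -0.48]
0.16 1 1
0 [ 0.44  0.46 -0.41 -0.57 -1.24 -0.48]
60 [ 0.44  0.46 -0.41 -0.57 -1.24 -1.53]
120 [ 0.44  0.46 -0.41 -0.57 -1.24 -2.58]
180 [ 0.44  0.46 -0.41 -0.57 -1.24  2.66]
0.25 -1 0
0 [ 0.52  0.52 -0.34  0.53 -1.26  2.61]
60 [ 0.52  0.52 -0.34  0.53 -1.26  1.56]
120 [ 0.52  0.52 -0.34  0.53 -1.26  0.52]
180 [ 0.52  0.52 -0.34  0.53 -1.26 -0.53]
0.25 -1 1
0 [ 0.52  0.52 -0.34  0.53 -1.26 -0.53]
60 [ 0.52  0.52 -0.34  0.53 -1.26 -1.58]
120 [ 0.52  0.52 -0.34  0.53 -1.26 -2.63]
180 [ 0.52  0.52 -0.34  0.53 -1.26  2.61]
0.25 1 0
0 [ 0.52  0.52 -0.34 -0.53 -1.26  2.61]
60 [ 0.52  0.52 -0.34 -0.53 -1.26  1.56]
120 [ 0.52  0.52 -0.34 -0.53 -1.26  0.52]
180 [ 0.52  0.52 -0.34 -0.53 -1.26 -0.53]
0.25 1 1
0 [ 0.52  0.52 -0.34 -0.53 -1.26 -0.53]
60 [ 0.52  0.52 -0.34 -0.53 -1.26 -1.58]
120 [ 0.52  0.52 -0.34 -0.53 -1.26 -2.63]
180 [ 0.52  0.52 -0.34 -0.53 -1.26  2.61]
```

```bash
cat > kn.py <<'E'
from go import *
from m import knobR
G=np.array([.5480,-.0687,.1665]); AX=knobR(-1.786,0)[:,2]
def kR(cl,phi=29):
    Kb=knobR(-1.786,np.radians(phi-cl)); y=Kb[:,1]; z=-Kb[:,2]; return Ro.from_matrix(np.c_[np.cross(y,z),y,z])
E
python3 - <<'E'
from kn import *
show()
plan(G+.12*AX,kR(180))
E
```

```text
t 8.15 q [ 0.331  0.346 -0.219 -0.    -1.009 -0.546] p [0.5692 0.0265 0.1553] w 0.598 F [ 1.4  0.4 -0.9]
[[-0.214, -0.977, -0.003], [-0.977, 0.214, -0.001], [0.001, 0.002, -1.0]]
shift [ 0.0411  0.0013 -0.2063] turn [-0.2216  0.8687 -0.6169] | dist 0.10517775102104464 ang 48.9711036682321
```

>>> send_rows(
  series=[
    [0.01,0,-0.08,-0.04,0.15,-0.1,0.6],
    [0.02,0,-0.15,-0.08,0.32,-0.22,0.6],
    [0.03,0,-0.2,-0.12,0.5,-0.35,0.6],
    [0.04,0,-0.206,-0.17,0.67,-0.48,0.6],
    [0.041,0.001,-0.206,-0.222,0.869,-0.617,0.6],
    [0.041,0.001,-0.206,-0.222,0.869,-0.617,0.6],
    [0.041,0.001,-0.206,-0.222,0.869,-0.617,0.6],
    [0.041,0.001,-0.206,-0.222,0.869,-0.617,0.6],
  ],
)

```text
t: 9.15
eef_pos: [0.5654, 0.0064, 0.2588]
orientation: [0.31, 0.753, -0.563, 0.142]
contact_force: [1.1, -0.4, 0.3]
width: 0.601
```

Run:
```python
from kn import *
from fk import *
show();o,p,R=cur()
for s4 in(-1,1):
  for sh in(False,True):
    def f(x): return np.concatenate([fk(q,list(x)+[0],s4=s4,shoulder=sh)[0]-np.array(pp) for q,pp in D+[(o["q"],p)]])*1000
    r=least_squares(f,K0[:6]);print(s4,sh,r.x.round(4),abs(r.fun).max(),(fk(o["q"],K0,s4=s4)[1].inv()*R).magnitude())
plan(G+.12*AX,kR(180)); plan(G+.12*AX,kR(135))
from h import *
s=camera("scene");crop(s,210,100,200,170,4,"pics/l.png")
t=camera("top");crop(t,300,190,130,90,6,"pics/l2.png")
```

```text
t 9.15 q [ 0.542  0.427 -0.175  0.487 -1.498 -0.424] p [0.5654 0.0064 0.2588] w 0.601 F [ 1.1 -0.4  0.3]
[[0.327, -0.935, -0.135], [-0.76, -0.175, -0.626], [0.562, 0.307, -0.768]]
-1 False [ 1.603e-01  5.649e-01  4.216e-01  2.000e-04 -1.598e-01  3.110e-01] 0.45395926942137094 2.6221307941181023e-16
-1 True [ 0.1306  0.5723  0.4199  0.0028 -0.1591  0.2824] 59.38882035885867 2.6221307941181023e-16
1 False [-0.2839  0.7119  0.3531 -0.0417 -0.1677 -0.0274] 172.51020256491535 0.9734875172586062
1 True [-0.2382  0.6991  0.3574 -0.0427 -0.1764  0.0133] 133.88804128840337 0.9734875172586062
shift [-0.0015  0.0014  0.0006] turn [-0.0043  0.0025 -0.0048] | dist 0.0010398130711926801 ang 0.31323330839555463
shift [-0.0015  0.0014  0.0006] turn [-5.1000e-03  7.0000e-04 -1.0048e+00] | dist 0.0010398130711926801 ang 45.21747801119507
```

View pics/l.png

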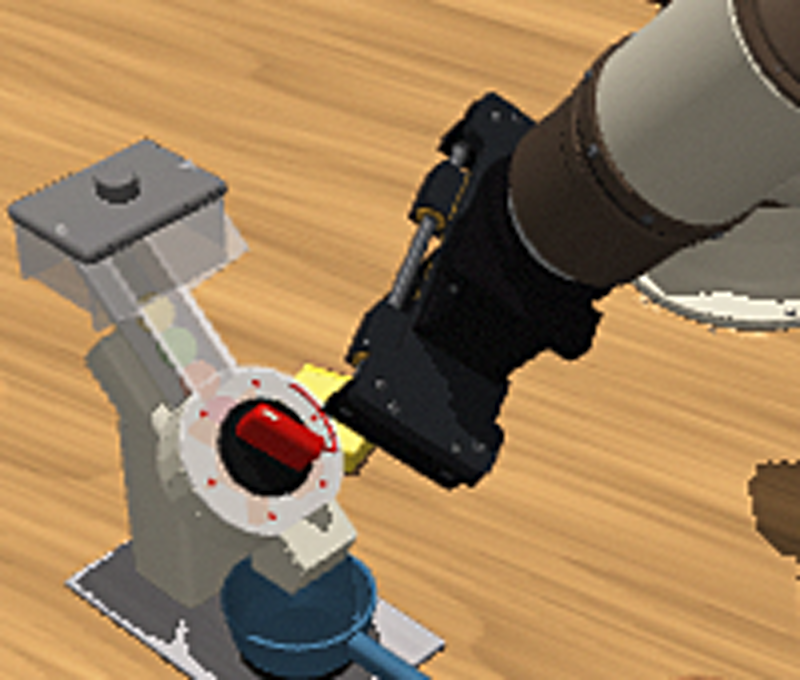

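View pics/l2.png

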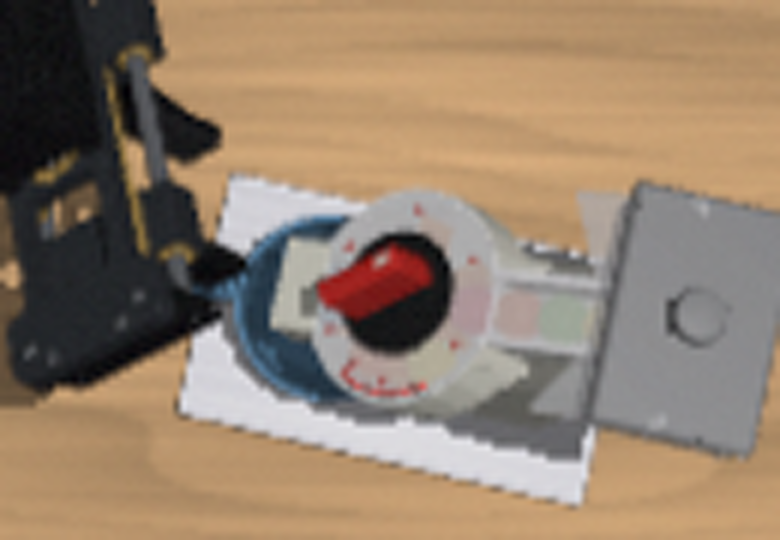

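Run:
```python
from kn import *
from m import *
import pickle
c=camera("wrist")
L=curves(G,knobR(-1.786,np.radians(29)))
draw(c,L,0,0,640,480,1.25,"pics/m.png")
```

```text
(no output)
```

View pics/m.png

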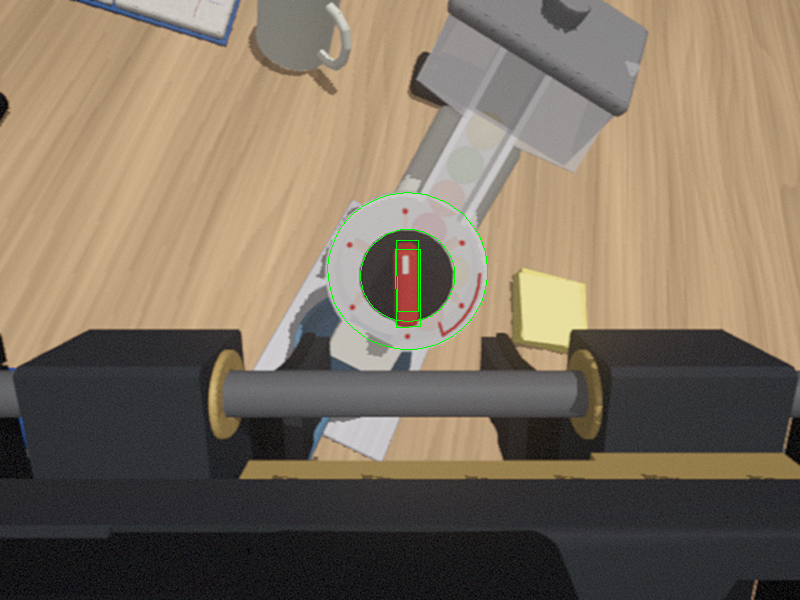

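>>> send_rows(
  series=[
    [0,0,0,0,0,-0.22,0.6],
    [0,0,0,0,0,-0.44,0.6],
    [0,0,0,0,0,-0.66,0.6],
    [0,0,0,0,0,-0.88,0.6],
    [0,0,0,0,0,-1,0.6],
    [0,0,0,0,0,-1,0.6],
    [0,0,0,0,0,-1,0.6],
    [0,0,0,0,0,-1,0.6],
  ],
)

```text
t: 10.3
eef_pos: [0.5651, 0.0067, 0.258]
orientation: [0.341, 0.911, -0.231, 0.012]
contact_force: [-0.5, 0.4, 0.0]
width: 0.599
```

>>> send_rows(
  series=[
    [0,0,0,0,0,-0.22,0.6],
    [0,0,0,0,0,-0.44,0.6],
    [0,0,0,0,0,-0.66,0.6],
    [0,0,0,0,0,-0.88,0.6],
    [0,0,0,0,0,-1,0.6],
    [0,0,0,0,0,-1,0.6],
    [0,0,0,0,0,-1,0.6],
    [0,0,0,0,0,-1,0.6],
  ],
)

```text
t: 11.3
eef_pos: [0.5652, 0.0068, 0.258]
orientation: [0.32, 0.93, 0.135, -0.119]
contact_force: [0.5, -0.1, -0.5]
width: 0.596
```

>>> send_rows(
  series=[
    [0,0,0,0,0,-0.22,0.6],
    [0,0,0,0,0,-0.44,0.6],
    [0,0,0,0,0,-0.66,0.6],
    [0,0,0,0,0,-0.88,0.6],
    [0,0,0,0,0,-1,0.6],
    [0,0,0,0,0,-1,0.6],
    [0,0,0,0,0,-1,0.6],
    [0,0,0,0,0,-1,0.6],
  ],
)

```text
t: 12.3
eef_pos: [0.5651, 0.0068, 0.2579]
orientation: [0.25, 0.807, 0.481, -0.233]
contact_force: [-0.9, -0.5, -0.1]
width: 0.595
```

Run:
```python
from kn import *
show()
plan(G+.06*AX,kR(0))
```

```text
t 12.3 q [ 0.544  0.428 -0.176  0.487 -1.498  1.931] p [0.5651 0.0068 0.2579] w 0.595 F [-0.9 -0.5 -0.1]
[[0.429, 0.893, -0.135], [0.66, -0.412, -0.628], [-0.616, 0.18, -0.767]]
shift [-0.0015 -0.0011  0.1196] turn [ 2.3000e-03 -1.0000e-03 -1.0028e+00] | dist 0.05983181425917113 ang 45.12639908209205
```

>>> send_rows(
  series=[
    [0,0,0,0,0,-0.22,0.6],
    [0,0,0,0,0,-0.44,0.6],
    [0,0,0.02,0,0,-0.66,0.6],
    [-0.001,-0.001,0.05,0,0,-0.88,0.6],
    [-0.001,-0.001,0.09,0,0,-1,0.6],
    [-0.001,-0.001,0.12,0,0,-1,0.6],
    [-0.001,-0.001,0.12,0,0,-1,0.6],
    [-0.001,-0.001,0.12,0,0,-1,0.6],
  ],
)

```text
t: 13.3
eef_pos: [0.5569, -0.0307, 0.2127]
orientation: [0.142, 0.562, 0.754, -0.31]
contact_force: [0.1, 0.3, 0.8]
width: 0.597
```

Run:
```python
from kn import *
from m import *
show()
c=camera("wrist")
plan(G+.003*AX,kR(0))
draw(c,curves(G,knobR(-1.786,np.radians(29))),0,0,640,480,1.25,"pics/n.png")
```

```text
t 13.3 q [ 0.493  0.434 -0.296  0.523 -1.367  2.69 ] p [ 0.5569 -0.0307  0.2127] w 0.597 F [0.1 0.3 0.8]
[[-0.328, 0.935, -0.134], [0.758, 0.176, -0.628], [-0.563, -0.308, -0.767]]
shift [ 1.000e-04 -1.700e-03  1.152e-01] turn [ 0.0043  0.0001 -0.0031] | dist 0.05762689132805601 ang 0.23787978538488902
```

View pics/n.png

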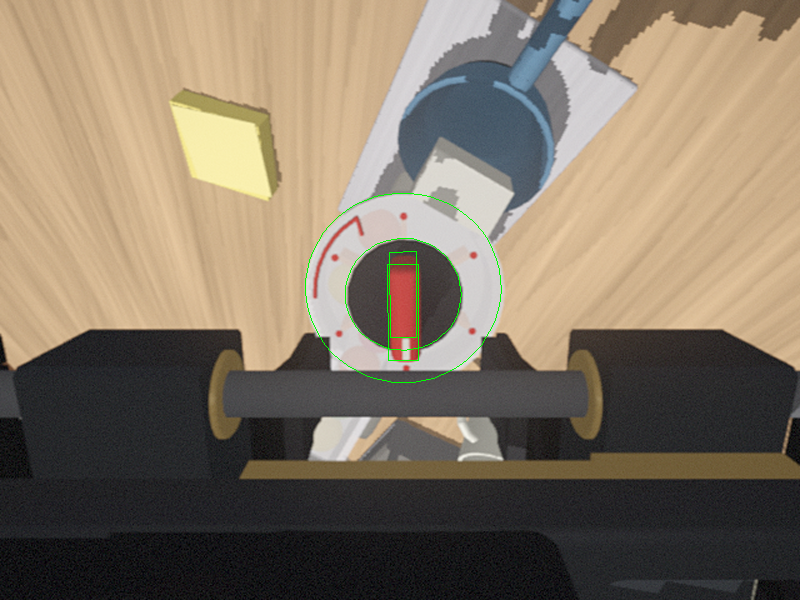

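>>> send_rows(
  series=[
    [0,-0.001,0.04,0,0,0,0.6],
    [0,-0.001,0.08,0,0,0,0.6],
    [0,-0.001,0.115,0,0,0,0.5],
    [0,-0.001,0.115,0,0,0,0],
    [0,-0.001,0.115,0,0,0,0],
    [0,-0.001,0.115,0,0,0,0],
    [0,-0.001,0.115,0,0,0,0],
    [0,-0.001,0.115,0,0,0,0],
  ],
  newtons=35,
)

```text
t: 14.35
eef_pos: [0.549, -0.0666, 0.1686]
orientation: [0.142, 0.561, 0.754, -0.31]
contact_force: [0.7, 1.6, 0.1]
width: 0.153
```

Run:
```python
from kn import *
show()
plan(G+.003*AX,kR(0))
```

```text
t 14.35 q [ 0.439  0.452 -0.402  0.571 -1.24   2.658] p [ 0.549  -0.0666  0.1686] w 0.153 F [0.7 1.6 0.1]
[[-0.329, 0.935, -0.133], [0.758, 0.178, -0.627], [-0.563, -0.308, -0.767]]
shift [-0.0002 -0.0013  0.0002] turn [ 0.0054  0.     -0.0018] | dist 0.000644127513118872 ang 0.25565193702236394
```

>>> send_rows(
  series=[
    [0,0,0,0,0,0.1,0],
    [0,0,0,0,0,0.22,0],
    [0,0,0,0,0,0.34,0],
    [0,0,0,0,0,0.47,0],
    [0,0,0,0,0,0.6,0],
    [0,0,0,0,0,0.73,0],
    [0,0,0,0,0,0.87,0],
    [0,0,0,0,0,1,0],
  ],
)

```text
t: 15.35
eef_pos: [0.5484, -0.0665, 0.1687]
orientation: [0.25, 0.808, 0.48, -0.232]
contact_force: [-0.3, 3.3, 2.3]
width: 0.154
```

Run:
```python
from kn import *
show();o,p,R=cur();print(o["torque"])
plan(G+.003*AX,kR(60))
```

```text
t 15.35 q [ 0.439  0.452 -0.402  0.57  -1.242  1.869] p [ 0.5484 -0.0665  0.1687] w 0.154 F [-0.3  3.3  2.3]
[[0.431, 0.892, -0.134], [0.66, -0.413, -0.627], [-0.615, 0.182, -0.767]]
[ 1.66602489 -0.12754143 -0.24586293]
shift [-0.0005  0.0002  0.0003] turn [ 0.0024 -0.0032  0.3271] | dist 0.0003223210606649475 ang 14.718508055519615
```

>>> send_rows(
  series=[
    [0,0,0,0,0,0.1,0],
    [0,0,0,0,0,0.2,0],
    [0,0,0,0,0,0.28,0],
    [0,0,0,0,0,0.33,0],
    [0,0,0,0,0,0.33,0],
    [0,0,0,0,0,0.33,0],
    [0,0,0,0,0,0.33,0],
    [0,0,0,0,0,0.33,0],
  ],
)

```text
t: 16.35
eef_pos: [0.5483, -0.0664, 0.1687]
orientation: [0.278, 0.862, 0.374, -0.198]
contact_force: [-0.9, 5.9, 2.2]
width: 0.16
```

Run:
```python
from kn import *
from h import *
show();o,p,R=cur();print(o["torque"])
plan(G+.003*AX,kR(105))
s=camera("scene");crop(s,210,160,160,140,5,"pics/o_s.png");t=camera("top");crop(t,300,190,130,90,6,"pics/o_t.png")
```

```text
t 16.35 q [ 0.439  0.452 -0.402  0.57  -1.242  1.614] p [ 0.5483 -0.0664  0.1687] w 0.16 F [-0.9  5.9  2.2]
[[0.642, 0.755, -0.135], [0.534, -0.566, -0.627], [-0.55, 0.331, -0.767]]
[ 1.92079656  0.18477026 -0.60459174]
shift [-0.0004  0.0007  0.0002] turn [ 4.0000e-04 -3.9000e-03  1.0027e+00] | dist 0.0004151712948644045 ang 45.12271998358798
```

View pics/o_s.png

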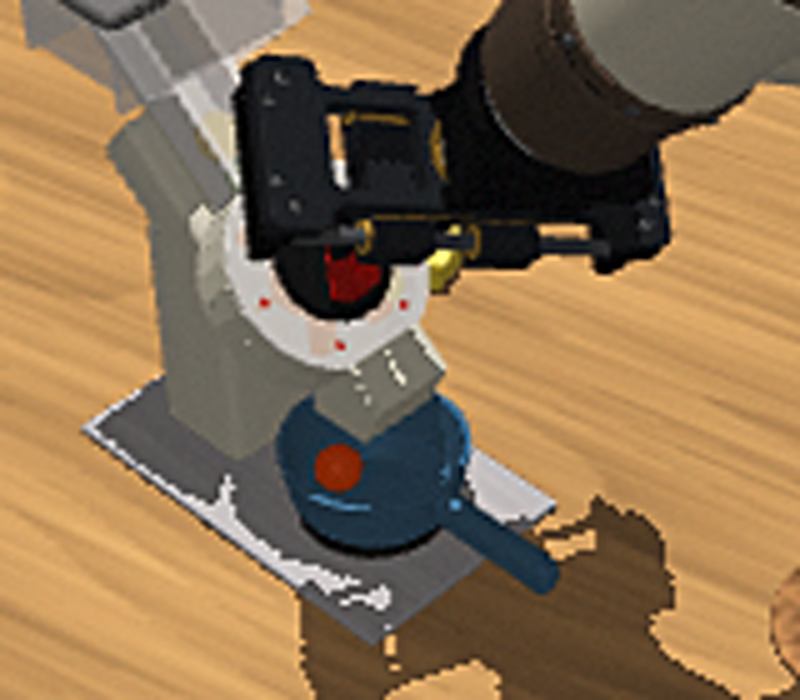

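View pics/o_t.png

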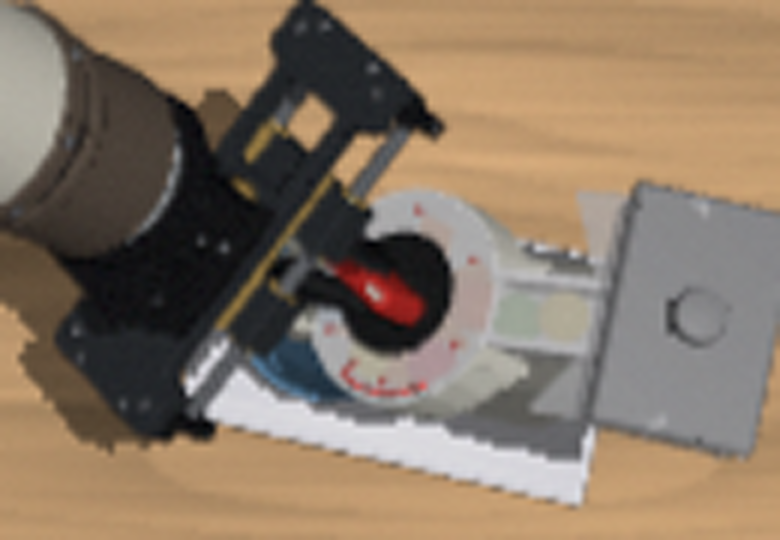

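Run:
```python
from kn import *
from h import *
from m import Rz
t=camera("top")
O=np.array([.551,-.060,0])
g=Rz(-1.786).T@(G-O)
def un(P):
    d=Rz(-1.786).T@(P-O)-g; a=np.radians(40); return "disp",(d+g).round(3),"u",(np.cos(a)*d[0]+np.sin(a)*d[2]).round(3),"n",(-np.sin(a)*d[0]+np.cos(a)*d[2]).round(3)
for x,y,z in((612,300,.27),(585,410,.27),(640,183,.27),(575,195,.2),(575,195,.24),(530,410,.2),(530,410,.24)):
    print(x,y,z,un(ray(t,300+x/6,190+y/6,z)))
s=camera("scene")
```

```text
612 300 0.27 ('disp', array([ 0.102, -0.004,  0.27 ]), 'u', np.float64(0.137), 'n', np.float64(0.02))
585 410 0.27 ('disp', array([ 0.1  , -0.052,  0.27 ]), 'u', np.float64(0.136), 'n', np.float64(0.021))
640 183 0.27 ('disp', array([0.103, 0.048, 0.27 ]), 'u', np.float64(0.139), 'n', np.float64(0.019))
575 195 0.2 ('disp', array([0.087, 0.051, 0.2  ]), 'u', np.float64(0.081), 'n', np.float64(-0.024))
575 195 0.24 ('disp', array([0.082, 0.043, 0.24 ]), 'u', np.float64(0.103), 'n', np.float64(0.01))
530 410 0.2 ('disp', array([ 0.087, -0.049,  0.2  ]), 'u', np.float64(0.081), 'n', np.float64(-0.024))
530 410 0.24 ('disp', array([ 0.082, -0.053,  0.24 ]), 'u', np.float64(0.103), 'n', np.float64(0.01))
```

>>> send_rows(
  series=[
    [0,0,0,0,0,0.1,0],
    [0,0,0,0,0,0.22,0],
    [0,0,0,0,0,0.34,0],
    [0,0,0,0,0,0.47,0],
    [0,0,0,0,0,0.6,0],
    [0,0,0,0,0,0.73,0],
    [0,0,0,0,0,0.87,0],
    [0,0,0,0,0,1,0],
  ],
)

```text
t: 17.55
eef_pos: [0.548, -0.066, 0.1683]
orientation: [0.332, 0.94, 0.014, -0.076]
contact_force: [-3.1, 7.8, 3.0]
width: 0.156
```

>>> send_rows(
  series=[
    [0,0,0,0,0,0.1,0],
    [0,0,0,0,0,0.2,0],
    [0,0,0,0,0,0.28,0],
    [0,0,0,0,0,0.335,0],
    [0,0,0,0,0,0.335,0],
    [0,0,0,0,0,0.335,0],
    [0,0,0,0,0,0.335,0],
    [0,0,0,0,0,0.335,0],
  ],
)

```text
t: 18.55
eef_pos: [0.548, -0.0659, 0.1682]
orientation: [0.339, 0.934, -0.108, -0.033]
contact_force: [-2.8, 8.3, 2.9]
width: 0.154
```

Run:
```python
from kn import *
from h import *
show();o,p,R=cur();print(o["torque"])
plan(G+.003*AX,kR(165))
s=camera("scene");crop(s,210,160,160,140,5,"pics/p_s.png")
t=camera("top");crop(t,300,190,130,90,6,"pics/p_t.png")
```

```text
t 18.55 q [ 0.44   0.452 -0.402  0.569 -1.241  0.565] p [ 0.548  -0.0659  0.1682] w 0.154 F [-2.8  8.3  2.9]
[[0.974, -0.18, -0.135], [-0.224, -0.746, -0.627], [0.012, 0.641, -0.768]]
[ 2.70300337  0.60949291 -0.92252291]
shift [0.0012 0.002  0.0001] turn [-0.0041 -0.0013  1.0016] | dist 0.0011585179532248462 ang 45.07165756042443
```

View pics/p_s.png

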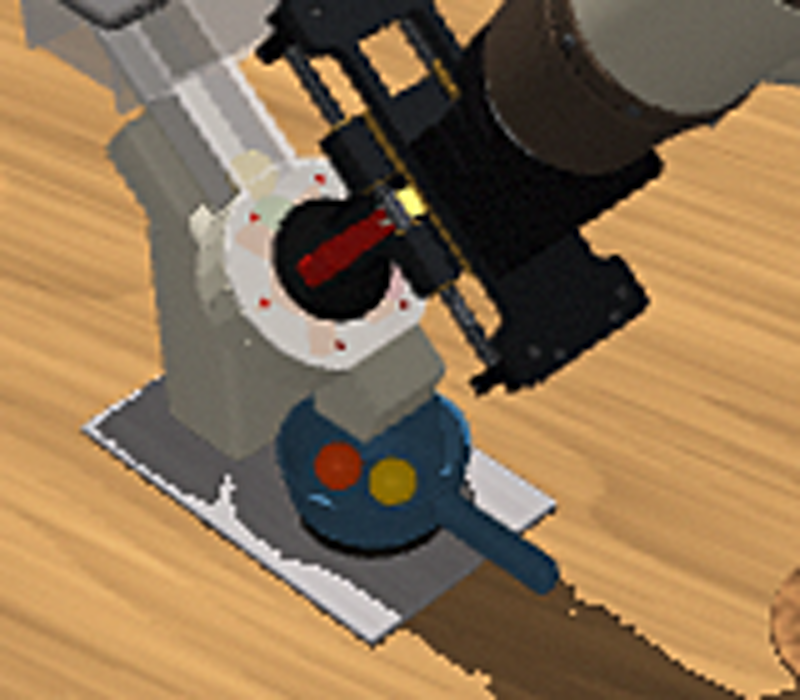

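View pics/p_t.png

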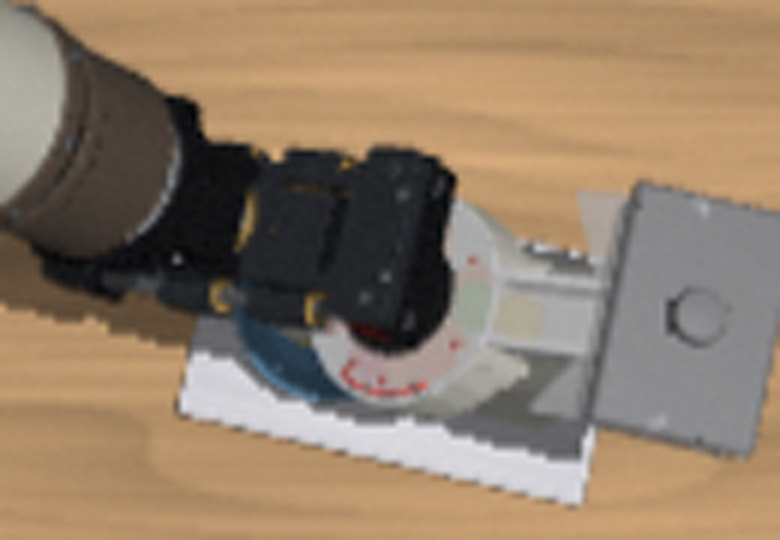

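>>> send_rows(
  series=[
    [0,0,0,0,0,0.1,0],
    [0,0,0,0,0,0.22,0],
    [0,0,0,0,0,0.34,0],
    [0,0,0,0,0,0.47,0],
    [0,0,0,0,0,0.6,0],
    [0,0,0,0,0,0.73,0],
    [0,0,0,0,0,0.87,0],
    [0,0,0,0,0,1,0],
  ],
)

```text
t: 19.65
eef_pos: [0.5483, -0.0656, 0.1679]
orientation: [0.325, 0.821, -0.459, 0.1]
contact_force: [-3.0, 8.8, 1.9]
width: 0.153
```

>>> send_rows(
  series=[
    [0,0,0,0,0,0.1,0],
    [0,0,0,0,0,0.2,0],
    [0,0,0,0,0,0.28,0],
    [0,0,0,0,0,0.33,0],
    [0,0,0,0,0,0.33,0],
    [0,0,0,0,0,0.33,0],
    [0,0,0,0,0,0.33,0],
    [0,0,0,0,0,0.33,0],
  ],
)

```text
t: 20.65
eef_pos: [0.5485, -0.0655, 0.1678]
orientation: [0.31, 0.756, -0.56, 0.141]
contact_force: [-1.9, 8.7, 1.2]
width: 0.159
```

Run:
```python
from kn import *
from h import *
show()
plan(G+.003*AX,kR(180))
s=camera("scene");crop(s,210,160,160,140,5,"pics/q_s.png")
```

```text
t 20.65 q [ 0.44   0.453 -0.402  0.568 -1.239 -0.479] p [ 0.5485 -0.0655  0.1678] w 0.159 F [-1.9  8.7  1.2]
[[0.334, -0.933, -0.134], [-0.759, -0.182, -0.626], [0.559, 0.31, -0.769]]
shift [0.0031 0.0013 0.0002] turn [-0.0059  0.0026  0.0049] | dist 0.0017021372908394726 ang 0.3619309039436934
```

View pics/q_s.png

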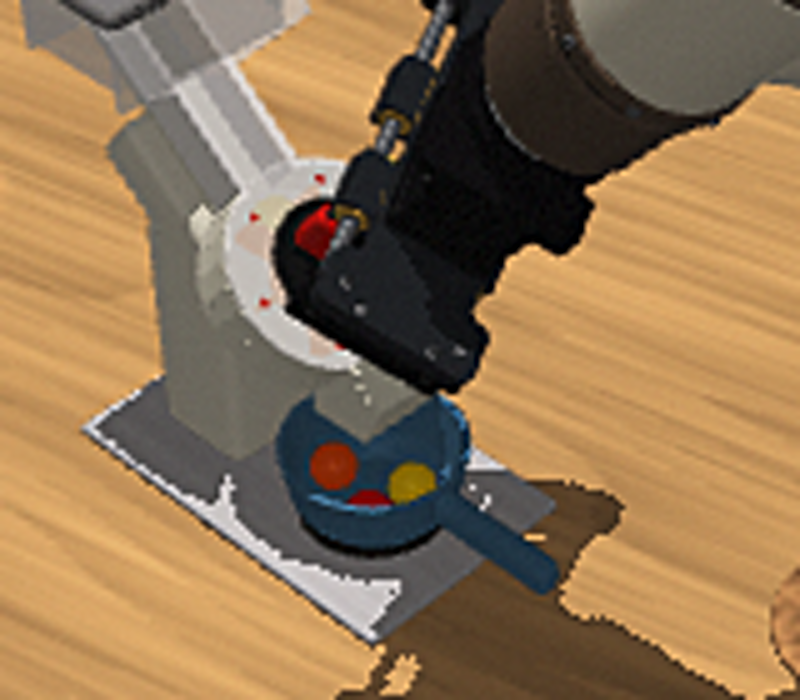

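>>> send_rows(
  series=[
    [0,0,0,0,0,0,0.6],
    [0,0,0,0,0,0,0.6],
    [0,0,0,0,0,0,0.6],
    [0,0,0,0,0,0,0.6],
    [0,0,-0.03,0,0,0,0.6],
    [0,0,-0.1,0,0,0,0.6],
    [0,0,-0.18,0,0,0,0.6],
    [0,0,-0.24,0,0,0,0.6],
  ],
)

```text
t: 21.7
eef_pos: [0.5651, 0.0098, 0.2625]
orientation: [0.31, 0.755, -0.56, 0.142]
contact_force: [-0.3, -0.9, 0.8]
width: 0.599
```

Run:
```python
from kn import *
from m import *
show()
c=camera("wrist")
draw(c,curves(G,knobR(-1.786,np.radians(29))),0,0,640,480,1.25,"pics/r.png")
plan([.57,.0265,.16],down(-1.786))
```

```text
t 21.7 q [ 0.548  0.425 -0.168  0.485 -1.507 -0.419] p [0.5651 0.0098 0.2625] w 0.599 F [-0.3 -0.9  0.8]
[[0.332, -0.934, -0.133], [-0.758, -0.181, -0.627], [0.561, 0.309, -0.768]]
shift [-0.1388 -0.0742  0.143 ] turn [ 0.2114 -0.8662  0.6236] | dist 0.10631728586641587 ang 48.9621912781709
```

View pics/r.png

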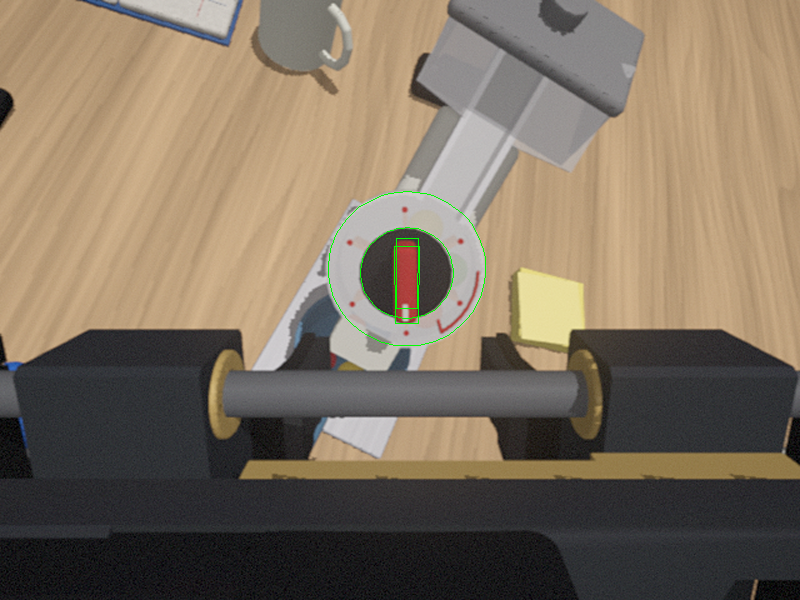

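>>> send_rows(
  series=[
    [0,0,0,0.04,-0.17,0.12,0.6],
    [0,0,0,0.085,-0.35,0.25,0.6],
    [0,0,0,0.13,-0.53,0.38,0.6],
    [-0.02,-0.01,0.02,0.17,-0.7,0.5,0.6],
    [-0.05,-0.027,0.05,0.211,-0.866,0.624,0.6],
    [-0.1,-0.053,0.1,0.211,-0.866,0.624,0.6],
    [-0.139,-0.074,0.143,0.211,-0.866,0.624,0.6],
    [-0.139,-0.074,0.143,0.211,-0.866,0.624,0.6],
  ],
)

```text
t: 22.75
eef_pos: [0.5644, 0.0224, 0.153]
orientation: [-0.007, -0.625, 0.78, 0.003]
contact_force: [-0.0, 0.3, 0.3]
width: 0.598
```

Run:
```python
from kn import *
from h import *
show()
plan([.57,.0265,.0395],down(-1.786))
c=camera("wrist");cv2.imwrite("pics/s.png",c["img"][:,:,::-1])
for X in((.57,.0268,.0485),(.5763,.0571,.0485)): print(proj(c,X))
```

```text
t 22.75 q [ 3.260e-01  3.460e-01 -2.250e-01 -1.000e-03 -1.014e+00 -5.450e-01] p [0.5644 0.0224 0.153 ] w 0.598 F [-0.   0.3  0.3]
[[-0.218, -0.976, -0.014], [-0.976, 0.218, -0.004], [0.007, 0.013, -1.0]]
shift [-0.0121 -0.012   0.2268] turn [ 0.0162 -0.0088 -0.0053] | dist 0.11372840893397336 ang 0.8653002142927454
[317.3725964  240.05943221]
[318.18290197 281.07435179]
```

View pics/s.png

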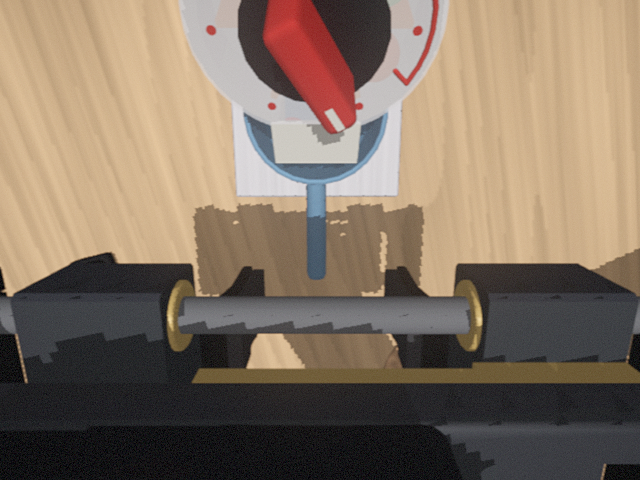

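>>> send_rows(
  series=[
    [-0.012,-0.012,0.03,0.016,-0.009,-0.005,0.6],
    [-0.012,-0.012,0.09,0.016,-0.009,-0.005,0.6],
    [-0.012,-0.012,0.15,0.016,-0.009,-0.005,0.6],
    [-0.012,-0.012,0.2,0.016,-0.009,-0.005,0.6],
    [-0.012,-0.012,0.226,0.016,-0.009,-0.005,0.6],
    [-0.012,-0.012,0.226,0.016,-0.009,-0.005,0.4],
    [-0.012,-0.012,0.226,0.016,-0.009,-0.005,0],
    [-0.012,-0.012,0.226,0.016,-0.009,-0.005,0],
  ],
  newtons=50,
)

```text
t: 23.8
eef_pos: [0.5731, 0.027, 0.043]
orientation: [0.004, -0.627, 0.779, -0.002]
contact_force: [-0.1, -0.6, 0.3]
width: 0.343
```

>>> send_rows(
  series=[
    [0,0,0,0,0,0,0],
    [0,0,0,0,0,0,0],
    [0,0,0,0,0,0,0],
    [0,0,0,0,0,0,0],
    [0,0,0,0,0,0,0],
    [0,0,0,0,0,0,0],
    [0,0,-0.005,0,0,0,0],
    [0,0,-0.016,0,0,0,0],
  ],
)

```text
t: 24.8
eef_pos: [0.5719, 0.0267, 0.0497]
orientation: [0.002, -0.627, 0.779, -0.001]
contact_force: [-0.2, 0.1, -0.3]
width: 0.005
```

Run:
```python
from kn import *
from h import *
show()
s=camera("scene");crop(s,210,160,160,140,5,"pics/u_s.png")
# retreat 0.13 to front
o,p,R=cur()
plan(p+np.array([.0256+.006,.117,.02])*1.15,R)
```

```text
t 24.8 q [ 0.33   0.469 -0.334  0.    -0.763 -0.546] p [0.5719 0.0267 0.0497] w 0.005 F [-0.2  0.1 -0.3]
[[-0.214, -0.977, 0.004], [-0.977, 0.214, 0.001], [-0.002, -0.004, -1.0]]
shift [-0.2785 -0.0137 -0.0451] turn [0. 0. 0.] | dist 0.14125614358320848 ang 0.0
```

View pics/u_s.png

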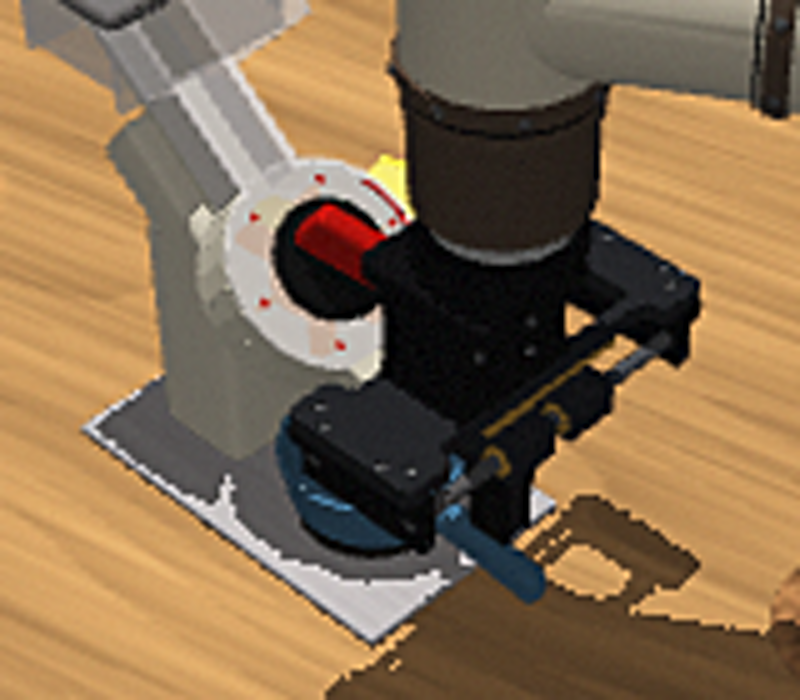

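The grasp missed: the opening reads 0.005 and the handle lies beside the fingers. I'll open, rise and look again.

Run:
```python
from kn import *
from h import *
c=camera("wrist");cv2.imwrite("pics/v.png",c["img"][:,:,::-1])
t=camera("top");crop(t,290,180,150,100,5,"pics/v_t.png")
```

```text
(no output)
```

View pics/v.png

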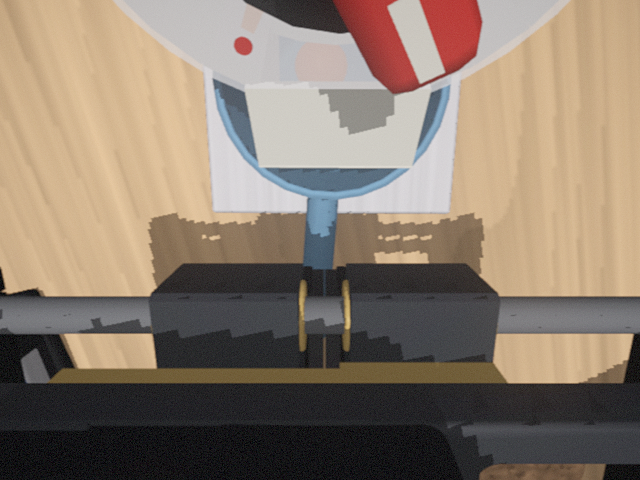

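View pics/v_t.png

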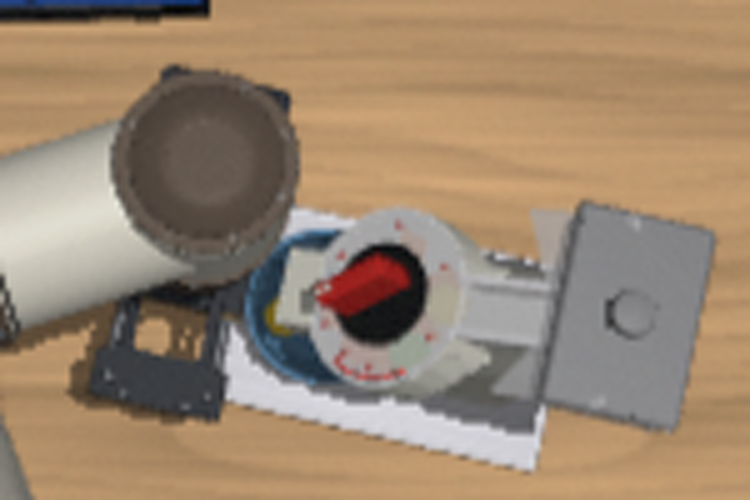

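>>> send_rows(
  series=[
    [0,0,-0.03,0,0,0,0],
    [0,0,-0.08,0,0,0,0],
    [0,0,-0.12,0,0,0,0.6],
    [0,0,-0.12,0,0,0,0.6],
    [0,0,-0.12,0,0,0,0.6],
    [0,0,-0.12,0,0,0,0.6],
    [0,0,-0.12,0,0,0,0.6],
    [0,0,-0.12,0,0,0,0.6],
  ],
)

```text
t: 25.95
eef_pos: [0.5717, 0.0267, 0.1093]
orientation: [0.002, -0.627, 0.779, -0.001]
contact_force: [-0.3, 0.1, -0.1]
width: 0.563
```

Run:
```python
from kn import *
from h import *
show()
c=camera("wrist");cv2.imwrite("pics/w.png",c["img"][:,:,::-1])
t=camera("top");crop(t,290,180,150,100,5,"pics/w_t.png")
s=camera("scene");crop(s,210,160,160,140,5,"pics/w_s.png")
for X in((.57,.0268,.0485),(.5763,.0571,.0485)): print(proj(c,X))
```

```text
t 25.95 q [ 0.33   0.395 -0.274  0.    -0.897 -0.546] p [0.5717 0.0267 0.1093] w 0.563 F [-0.3  0.1 -0.1]
[[-0.214, -0.977, 0.004], [-0.977, 0.214, 0.001], [-0.002, -0.004, -1.0]]
[329.09167047 248.78032103]
[329.49483101 296.69504692]
```

View pics/w.png

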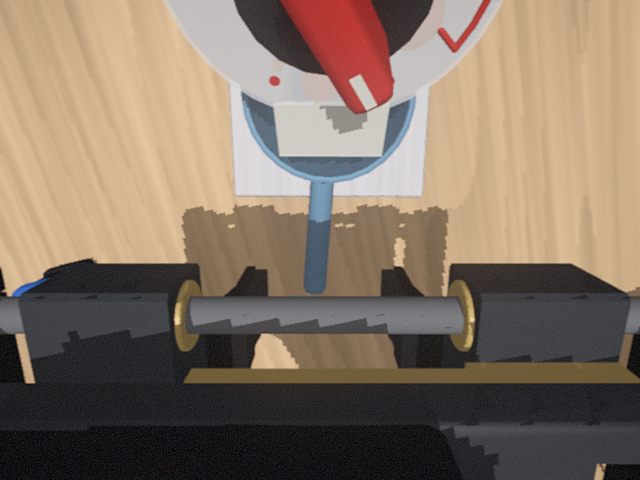

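View pics/w_s.png

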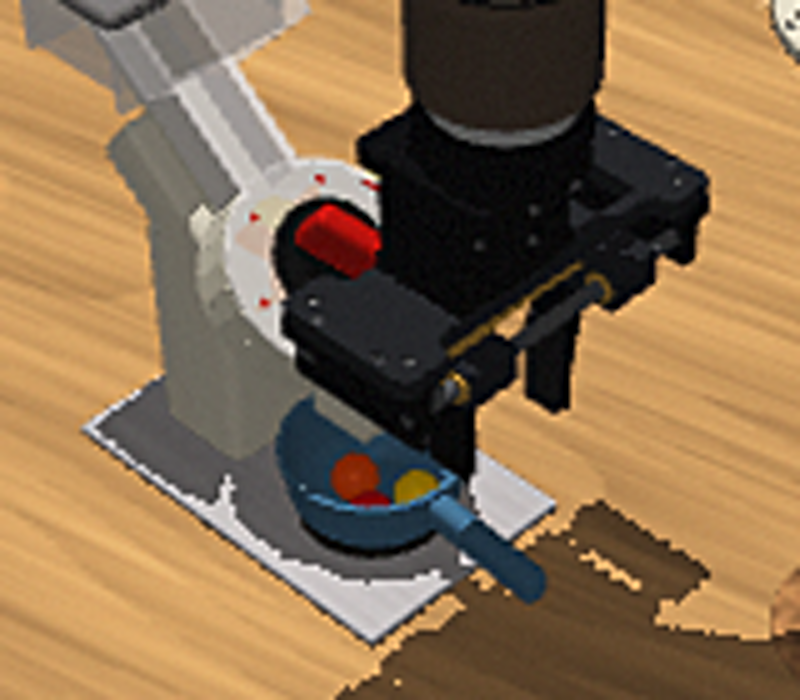

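View pics/w_t.png

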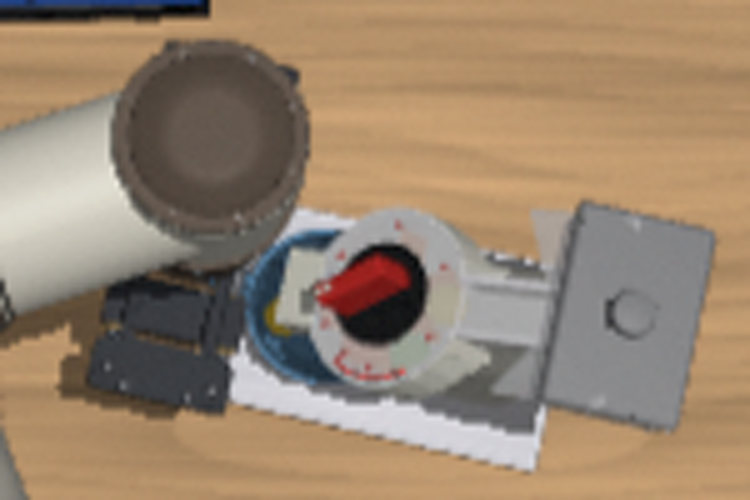

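Run:
```python
from kn import *
from h import *
c=camera("wrist")
e=ray(c,315,284,.046); b=ray(c,321.5,190,.046); print(e,b)
d=(b-e)[:2]; L=np.linalg.norm(d); d/=L; print("len",L,"yaw",np.degrees(np.arctan2(d[1],d[0])))
ang=np.arctan2(d[1],d[0])
bowl=e[:2]+d*.119; g=bowl-.088*d; print("bowl",bowl,"grip",g)
o,p,R=cur(); print("qvel",abs(o["qvel"]).max(), "seen handle center in tool y:",R.inv().apply(np.r_[g,.04]-p))
plan([g[0],g[1],.0385],down(ang))
```

```text
[0.58370378 0.04813955 0.046     ] [ 0.56707846 -0.00828633  0.046     ]
len 0.0588241582367395 yaw -106.41708419951601
bowl [ 0.55007111 -0.06600879] grip [0.57494233 0.01840343]
qvel 0.001824437097163724 seen handle center in tool y: [ 0.00763832 -0.00445705  0.06972197]
shift [ 0.0153 -0.0089  0.1424] turn [-0.0057  0.0033  0.0904] | dist 0.07176885928761623 ang 4.07678236208188
```

>>> send_rows(
  series=[
    [0.01,-0.009,0,-0.006,0.003,0.09,0.6],
    [0.01,-0.009,0.02,-0.006,0.003,0.09,0.6],
    [0.01,-0.009,0.06,-0.006,0.003,0.09,0.6],
    [0.01,-0.009,0.1,-0.006,0.003,0.09,0.6],
    [0.01,-0.009,0.142,-0.006,0.003,0.09,0.6],
    [0.01,-0.009,0.142,-0.006,0.003,0.09,0.6],
    [0.01,-0.009,0.142,-0.006,0.003,0.09,0.6],
    [0.01,-0.009,0.142,-0.006,0.003,0.09,0.6],
  ],
)

```text
t: 27.15
eef_pos: [0.5762, 0.0212, 0.0398]
orientation: [0.001, -0.599, 0.801, -0.0]
contact_force: [-0.5, 0.1, -0.0]
width: 0.595
```

Run:
```python
from kn import *
from h import *
show()
c=camera("wrist");cv2.imwrite("pics/x.png",c["img"][:,:,::-1])
s=camera("scene");crop(s,210,160,160,140,5,"pics/x_s.png")
```

```text
t 27.15 q [ 0.317  0.489 -0.33  -0.    -0.749 -0.603] p [0.5762 0.0212 0.0398] w 0.595 F [-0.5  0.1 -0. ]
[[-0.282, -0.959, 0.002], [-0.959, 0.282, 0.001], [-0.001, -0.002, -1.0]]
```

View pics/x.png

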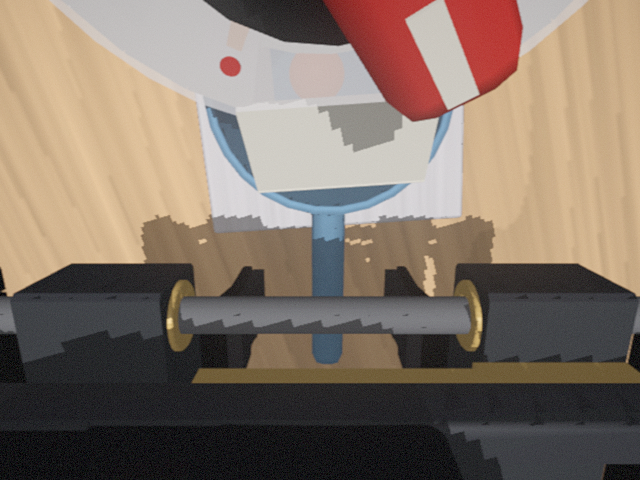

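View pics/x_s.png

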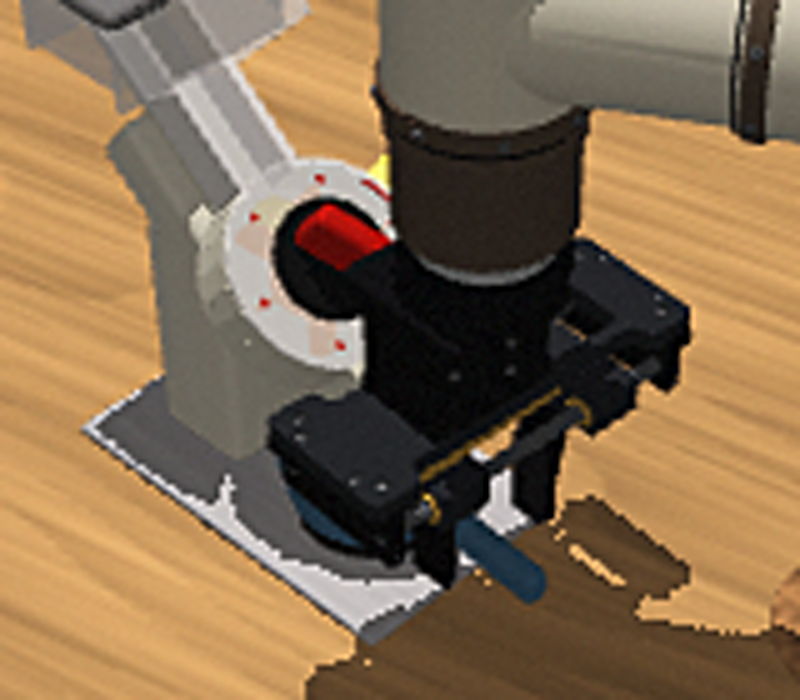

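>>> send_rows(
  series=[
    [0,0,0.002,0,0,0,0.4],
    [0,0,0.002,0,0,0,0.2],
    [0,0,0.002,0,0,0,0],
    [0,0,0.002,0,0,0,0],
    [0,0,0.002,0,0,0,0],
    [0,0,0.002,0,0,0,0],
    [0,0,0.002,0,0,0,0],
    [0,0,0.002,0,0,0,0],
  ],
  newtons=50,
)

```text
t: 28.25
eef_pos: [0.5755, 0.0209, 0.0378]
orientation: [0.0, -0.599, 0.801, 0.0]
contact_force: [0.4, -0.3, 0.3]
width: 0.149
```

Run:
```python
from kn import *
from h import *
show()
c=camera("wrist");cv2.imwrite("pics/y.png",c["img"][:,:,::-1])
```

```text
t 28.25 q [ 0.317  0.492 -0.332 -0.    -0.747 -0.603] p [0.5755 0.0209 0.0378] w 0.149 F [ 0.4 -0.3  0.3]
[[-0.282, -0.959, -0.0], [-0.959, 0.282, 0.0], [-0.0, 0.0, -1.0]]
```

View pics/y.png

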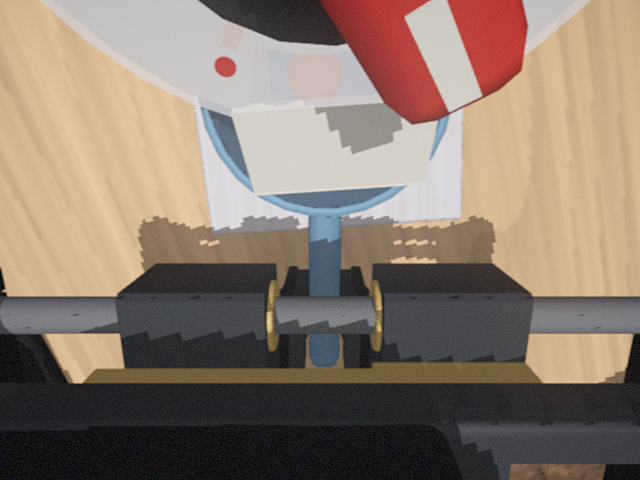

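>>> send_rows(
  series=[
    [0,0,-0.004,0,0,0,0],
    [0,0,-0.01,0,0,0,0],
    [0,0,-0.016,0,0,0,0],
    [-0.02,0,-0.018,0,0,0,0],
    [-0.05,0,-0.018,0,0,0,0],
    [-0.09,0,-0.018,0,0,0,0],
    [-0.12,0,-0.018,0,0,0,0],
    [-0.14,0,-0.018,0,0,0,0],
  ],
)

```text
t: 29.3
eef_pos: [0.5957, 0.0896, 0.0467]
orientation: [0.0, -0.599, 0.8, 0.0]
contact_force: [0.8, -0.2, -0.7]
width: 0.151
```

Run:
```python
from kn import *
from h import *
show()
c=camera("wrist");cv2.imwrite("pics/z.png",c["img"][:,:,::-1])
s=camera("scene");crop(s,210,160,160,140,5,"pics/z_s.png")
```

```text
t 29.3 q [ 0.418  0.516 -0.256 -0.    -0.799 -0.702] p [0.5957 0.0896 0.0467] w 0.151 F [ 0.8 -0.2 -0.7]
[[-0.281, -0.96, -0.0], [-0.96, 0.281, 0.0], [-0.0, 0.0, -1.0]]
```

View pics/z.png

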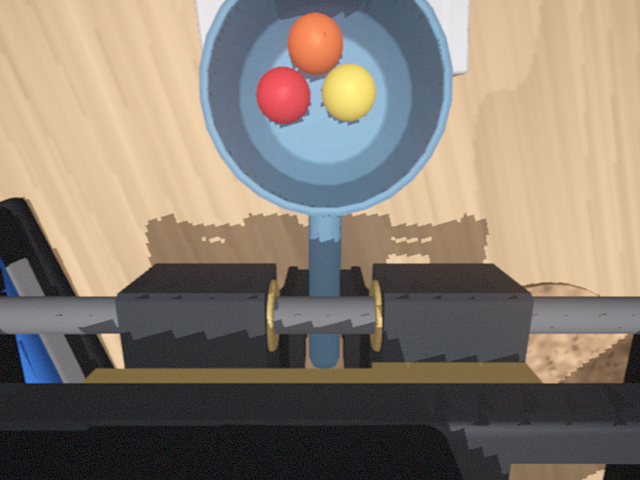

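View pics/z_s.png

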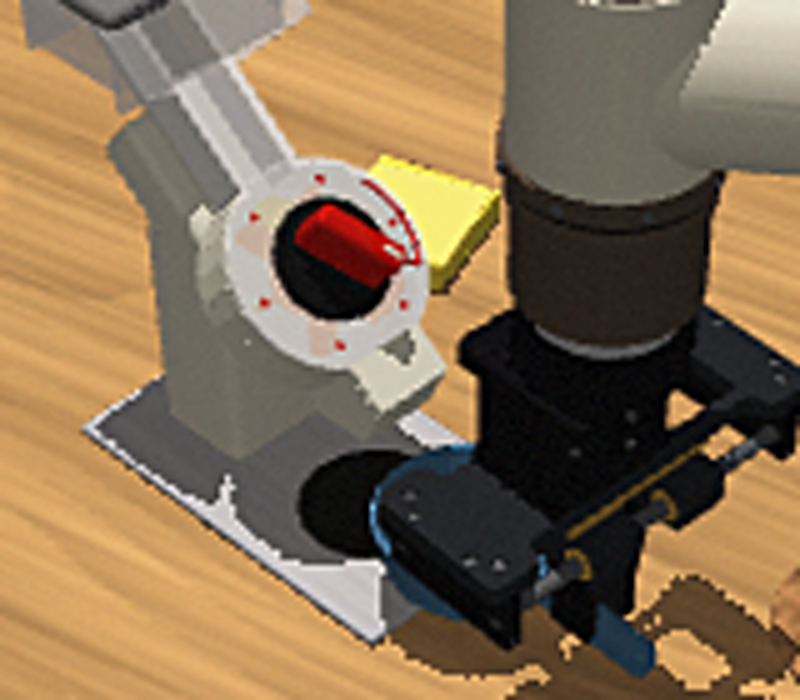

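Run:
```python
from kn import *
from h import *
c=camera("wrist");o,p,R=cur()
zu=p[2]-.0318
for n,u,v,z in(("near rim",326,212,.044),("left",200,85,.044),("right",453,85,.044),("end",324,366,.036)):
    print(n,R.inv().apply(ray(c,u,v,zu+z)-p).round(4))
off=.0915
C=np.array([.493,.192])
x=R.as_matrix()[:2,0]; tp=C-off*x; print(tp)
plan([tp[0],tp[1],.075],R)
```

```text
near rim [ 0.0366 -0.0006 -0.0122]
left [ 0.0842 -0.047  -0.0122]
right [ 0.0842  0.046  -0.0122]
end [-0.0378 -0.0014 -0.0042]
[0.51877562 0.27979446]
shift [-0.3237  0.2545 -0.0566] turn [0. 0. 0.] | dist 0.20783257752101833 ang 0.0
```

>>> send_rows(
  series=[
    [-0.02,0.01,-0.02,0,0,0,0],
    [-0.05,0.04,-0.04,0,0,0,0],
    [-0.1,0.08,-0.056,0,0,0,0],
    [-0.16,0.13,-0.056,0,0,0,0],
    [-0.22,0.18,-0.056,0,0,0,0],
    [-0.265,0.22,-0.056,0,0,0,0],
    [-0.295,0.245,-0.056,0,0,0,0],
    [-0.308,0.254,-0.056,0,0,0,0],
  ],
)

```text
t: 30.45
eef_pos: [0.5165, 0.273, 0.0755]
orientation: [0.001, -0.6, 0.8, 0.0]
contact_force: [0.6, -0.5, -1.0]
width: 0.149
```

>>> send_rows(
  series=[
    [0,0,0.01,0,0,0,0],
    [0,0,0.025,0,0,0,0],
    [0,0,0.04,0,0,0,0],
    [0,0,0.05,0,0,0,0],
    [0,0,0.05,0,0,0,0],
    [0,0,0.05,0,0,0,0],
    [0,0,0.05,0,0,0,0],
    [0,0,0.05,0,0,0,0],
  ],
)

```text
t: 31.45
eef_pos: [0.5171, 0.2719, 0.0501]
orientation: [0.0, -0.599, 0.801, 0.0]
contact_force: [-0.1, -0.6, -2.1]
width: 0.151
```

Run:
```python
from kn import *
from h import *
show();o,p,R=cur()
c=camera("wrist");t=camera("top");s=camera("scene")
th=np.linspace(0,6.283,80)
B=p+R.apply([.084,-.0005,0])
zu=p[2]-.0318
rings=[(B[:2],.048,zu+.044,(0,255,0)),((.493,.192),.055,.005,(255,0,255))]
for cam,n,(u,v,w,h),k in((t,"t",(220,200,120,90),6),(s,"s",(310,210,150,120),5),(c,"w",(0,0,640,480),1.25)):
    i=cv2.resize(np.ascontiguousarray(cam["img"][v:v+h,u:u+w,::-1]),None,fx=k,fy=k,interpolation=cv2.INTER_CUBIC)
    for ce,r,z,col in rings:
        q=np.array([proj(cam,[ce[0]+r*np.cos(a),ce[1]+r*np.sin(a),z]) for a in th]); q=((q-[u,v]+.5)*k-.5).round().astype(int); cv2.polylines(i,[q],True,col,1)
    cv2.imwrite(f"pics/aa_{n}.png",i)
```

```text
t 31.45 q [ 0.761  0.486 -0.301 -0.    -0.783 -1.047] p [0.5171 0.2719 0.0501] w 0.151 F [-0.1 -0.6 -2.1]
[[-0.282, -0.959, 0.0], [-0.959, 0.282, 0.001], [-0.001, -0.0, -1.0]]
```

View pics/aa_t.png

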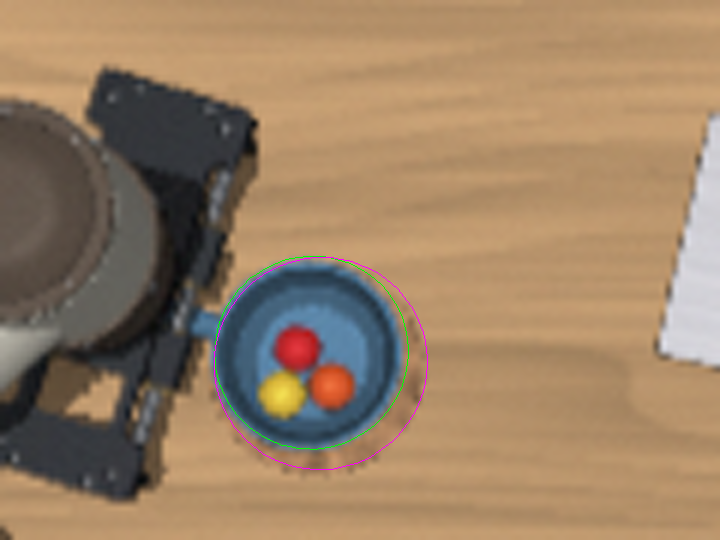

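View pics/aa_s.png

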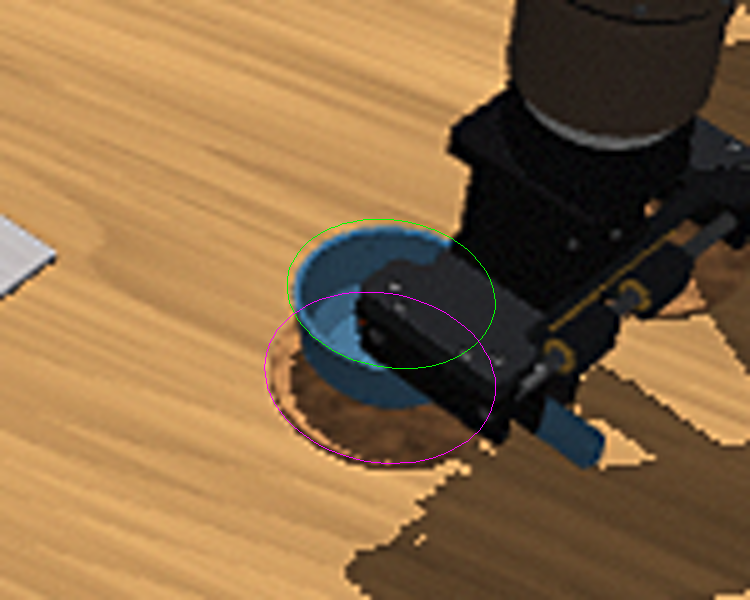

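View pics/aa_w.png

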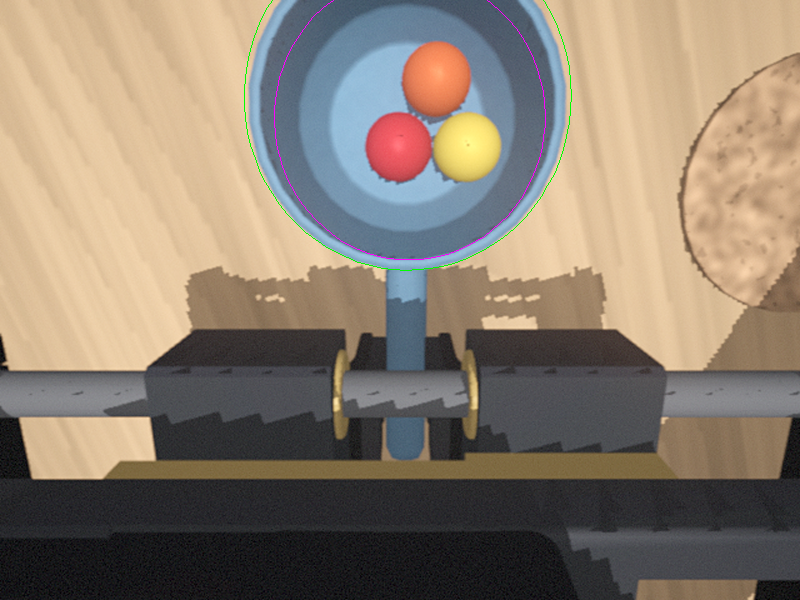

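>>> send_rows(
  series=[
    [0,0,0.006,0,0,0,0],
    [0,0,0.012,0,0,0,0],
    [0,0,0.018,0,0,0,0],
    [0,0,0.022,0,0,0,0],
    [0,0,0.025,0,0,0,0],
    [0,0,0.026,0,0,0,0],
    [0,0,0.026,0,0,0,0],
    [0,0,0.026,0,0,0,0],
  ],
)

```text
t: 32.6
eef_pos: [0.5172, 0.272, 0.0371]
orientation: [0.0, -0.599, 0.801, 0.0]
contact_force: [0.2, 0.8, -0.8]
width: 0.149
```

Run:
```python
from kn import *
from h import *
show()
s=camera("scene");crop(s,310,210,150,120,5,"pics/bb.png")
```

```text
t 32.6 q [ 0.761  0.504 -0.312 -0.    -0.754 -1.047] p [0.5172 0.272  0.0371] w 0.149 F [ 0.2  0.8 -0.8]
[[-0.282, -0.959, 0.001], [-0.959, 0.282, 0.001], [-0.001, -0.0, -1.0]]
```

View pics/bb.png

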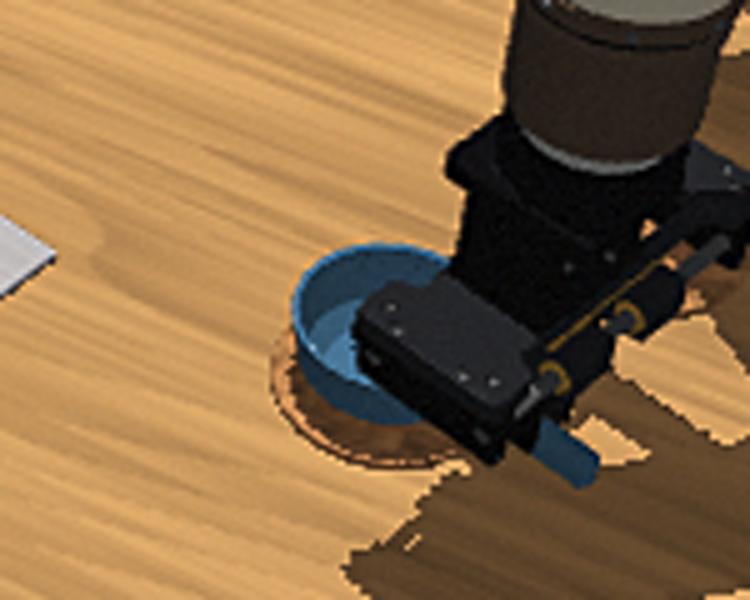

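>>> send_rows(
  series=[
    [0,0,0.001,0,0,0,0],
    [0,0,0.002,0,0,0,0],
    [0,0,0.002,0,0,0,0],
    [0,0,0.002,0,0,0,0.15],
    [0,0,0.002,0,0,0,0.25],
    [0,0,0.002,0,0,0,0.4],
    [0,0,0.002,0,0,0,0.5],
    [0,0,0.002,0,0,0,0.5],
  ],
)

```text
t: 33.65
eef_pos: [0.5168, 0.2714, 0.0356]
orientation: [-0.0, -0.599, 0.801, 0.0]
contact_force: [-0.5, -0.5, -0.3]
width: 0.466
```

>>> send_rows(
  series=[
    [0,0,0,0,0,0,0.5],
    [0,0,-0.03,0,0,0,0.5],
    [0,0,-0.08,0,0,0,0.5],
    [0,0,-0.16,0,0,0,0.5],
    [-0.05,0,-0.25,0,0,0,0.5],
    [-0.12,0,-0.32,0,0,0,0.5],
    [-0.2,0,-0.36,0,0,0,0.5],
    [-0.25,0,-0.38,0,0,0,0.5],
  ],
)

```text
t: 34.65
eef_pos: [0.553, 0.3934, 0.2291]
orientation: [0.002, -0.599, 0.801, 0.0]
contact_force: [-0.4, -1.2, 0.1]
width: 0.502
```

Run:
```python
from kn import *
from h import *
show()
t=camera("top");s=camera("scene")
crop(t,220,190,120,90,6,"pics/cc_t.png"); cv2.imwrite("pics/cc_s.png",s["img"][:,:,::-1])
```

```text
t 34.65 q [ 0.856  0.469  0.169  0.    -1.267 -1.142] p [0.553  0.3934 0.2291] w 0.502 F [-0.4 -1.2  0.1]
[[-0.282, -0.96, 0.003], [-0.96, 0.282, 0.003], [-0.004, -0.002, -1.0]]
```

View pics/cc_t.png

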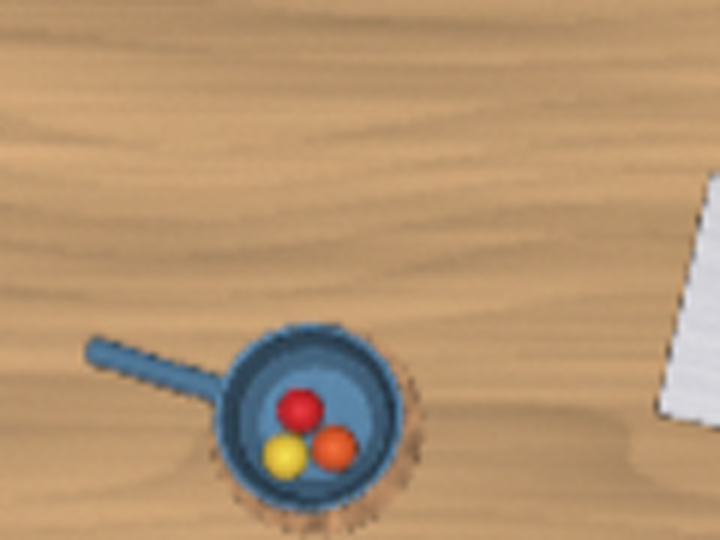

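View pics/cc_s.png

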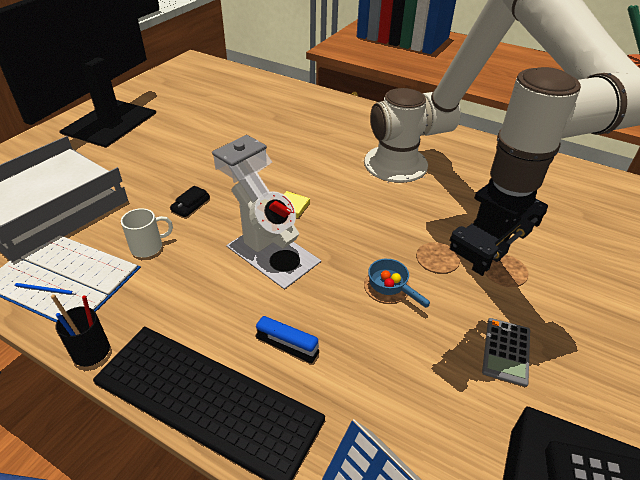

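Run:
```python
from kn import *
from h import *
t=camera("top");s=camera("scene")
b=ray(t,220+309.5/6-.5,190+418.5/6-.5,.049); c=ray(t,220+190.5/3.6-.5,180+293.5/3.6-.5,.005); print("top",b,c,(b-c)[:2])
crop(s,340,235,110,90,7,"pics/dd.png")
th=np.linspace(0,6.283,80);im=cv2.imread("pics/dd.png")
for dx,dy in((0.0018,0.002),):
  ce=np.array([.49484,.19608])
  for r,z,col in((.055,.005,(255,0,255)),(.048,.049,(0,255,0))):
    q=np.array([proj(s,[ce[0]+r*np.cos(a),ce[1]+r*np.sin(a),z]) for a in th]); q=((q-[340,235]+.5)*7-.5).round().astype(int); cv2.polylines(im,[q],True,col,1)
cv2.imwrite("pics/dd.png",im)
```

```text
top [0.49177062 0.19347452 0.049     ] [0.48986559 0.19363913 0.005     ] [ 0.00190503 -0.00016461]
```

View pics/dd.png

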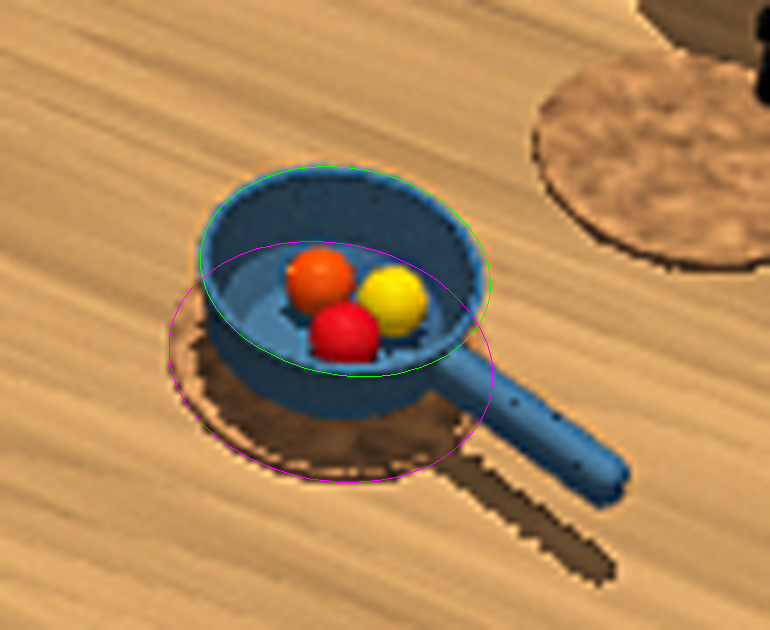

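Bowl centre and coaster centre agree to about 2 mm in both cameras. The bowl is upright, the three candies are in it, and the gripper is well clear. Last, a check of the knob and the bystanders against the first pictures before I hand in.

Run:
```python
from kn import *
from bar import fit
import pickle
from h import *
t,s=camera("top"),camera("scene")
fit(t,s,"ff")
t0,s0=pickle.load(open("c0.pkl","rb"))
d=abs(t["img"].astype(int)-t0["img"]).max(2)
for n,(u,v,w,h) in dict(mug=(440,175,45,50),mouse=(450,240,35,45),stapler=(280,165,60,25),calc=(155,215,45,62)).items(): print(n,(d[v:v+h,u:u+w]>40).sum())
d=abs(s["img"].astype(int)-s0["img"]).max(2); print("calc scene",(d[310:390,480:535]>40).sum())
crop(s,470,300,75,95,6,"pics/ff_c.png")
o=get_obs();print(o["t"],abs(o["qvel"]).max())
```

```text
coarse 30 118.74901960784314
[ 1.6   2.45  2.19 27.32] 107.07843137254902
mug 0
mouse 0
stapler 0
calc 2094
calc scene 2101
34.95 0.004298977517587407
```

View pics/ff2.png

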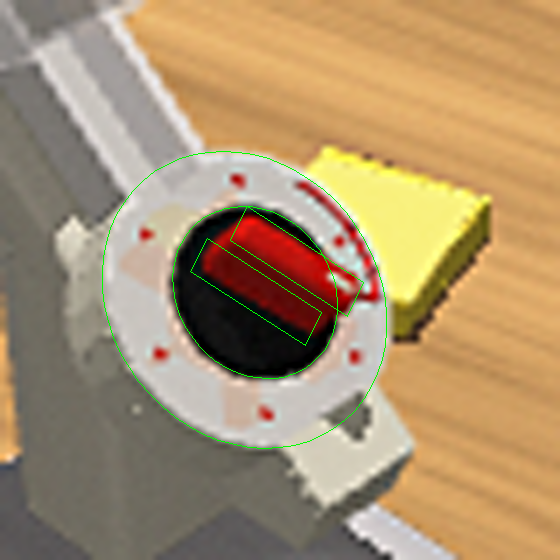

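Run:
```python
import cv2,pickle,numpy as np
t0,s0=pickle.load(open("c0.pkl","rb"))
a=cv2.resize(np.ascontiguousarray(s0["img"][300:395,470:545,::-1]),None,fx=5,fy=5)
b=cv2.resize(cv2.imread("pics/ff_c.png"),(a.shape[1],a.shape[0]))
cv2.imwrite("pics/gg.png",np.hstack([a,b]))
```

```text
(no output)
```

View pics/gg.png

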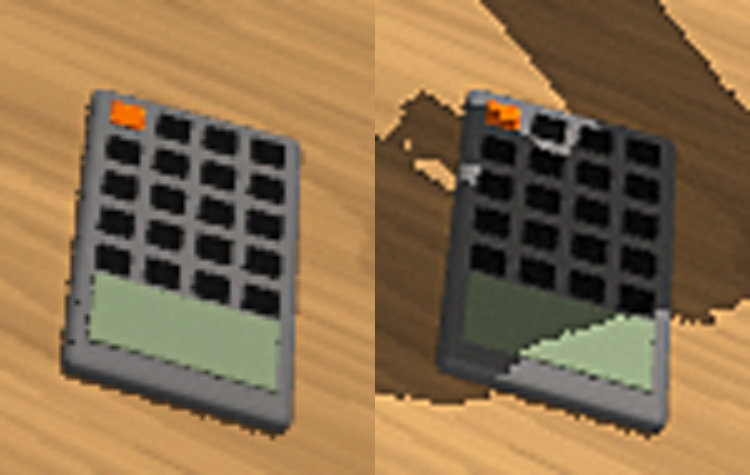

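The calculator hasn't moved; the difference was only the arm's shadow. Handing in.

```bash
python3 -c "
from rig import *
print(job_done())"
```

```text
the job is handed in; nothing more can be done
None
```

The job is done and handed in at about 35 s of the 72 s allowed; no verdict was reported. The bowl stood under the spout for three clockwise clicks, and now stands on the rightmost coaster with the orange, yellow and red candies in it.

**Last checks:**
- **Bowl:** it is upright and about 2 mm from the coaster's centre in the top camera, and the scene camera agrees. The gripper is open and well clear.
- **Knob:** the bar rests 180° from its start. Its white mark has moved to the opposite end, in line with the third click.
- **Bystanders:** the mug, mouse and stapler show no change in the top camera. The calculator check came up different, but a side-by-side crop showed only the arm's shadow over it; it had not moved.

**What went wrong:** my first try at picking the filled bowl up again failed. I worked out that move before the arm had settled, which may be the cause. The fingers closed on nothing and turned the bowl about 4° on the plate, with no candy lost. I measured the handle again and the second grasp held.

**What disagreed:** the cameras differed from each other and from the arm by 2–5 mm (up to 8 mm for an early wrist view), so I corrected positions using the bowl while it was in the gripper.

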